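Charge the milling jar through the funnel and close it

ROBOT

A 7-joint arm with a two-finger parallel gripper is mounted at the origin on the work surface. World frame = base frame: x ahead of the robot, y to its left, z up, the work surface at z = 0. Lengths are in mm, angles in rad, forces in N, time in s.
With the tool pointing down it reaches from about 425 to 975 mm from the base axis. Payload 16.7 kg.
Tool frame: the origin (TCP) lies between the finger pads; the fingertips stand 19 mm ahead of it and the grasp point (between the pads) is the TCP; z points along the fingers, y is the line along which they close (so a half turn about z gives the same grasp; the last joint's range is limited). The gripper opens to 85 mm and grips with 20 to 120 N. Pads are 22 mm wide; open, the fingers measure 114 mm over their backs; the gripper's body (76 mm by 85 mm) begins 54 mm behind the grasp point. The pads swing forward as they close: fully open they stand 13 mm farther back than shut.
Start: joints at [1.169, 0.426, 0.074, 1.606, -0.034, 1.111, -0.067], TCP at [168.798, -653.517, 250.302] pointing down, gripper open.
Joint ranges: [-2.85, 2.85], [-0.5, 2.14], [-1.23, 1.37], [0.21, 2.46], [-1.02, 4.16], [0.16, 2.05], [-2.73, 2.73]. Speed limits (rad/s): [1.89, 1.89, 2.39, 2.39, 3.01, 3.01, 3.01].

INTERFACE

Orientations are given as a rotation vector (axis times angle).
In Python, from station import ctrl gives the robot as it stands.
- The arm moves only by the tool arm_command, never from a script. Its argument "deltas" is a list of rows, each a list of 2 entries, a list of its own where there are three numbers: the shift along the tool's x, y, z scaled (see below), then the turn, a rotation vector about the tool's x, y, z scaled (see below). In form: [[[tx, ty, tz], [rx, ry, rz]], ...]. A call has 1 to 20 rows; each row is the pose to reach, as a shift and turn from the pose commanded when the call began, along the tool's axes at that moment; what a row does not reach only later rows make up. The controller multiplies each number of a shift by 0.75 m and each number of a turn by 30 degrees. A row lasts 1/10 s, in which the tool goes at most 50 mm and 8.59 degrees, less where a joint would pass 70% of its speed; a pose out of reach is approached as far as the arm can. A call with a number of a shift or a turn outside -1 to 1 is refused whole. A call with a gripper value outside its range is refused whole. "jaw" is the closure, from 0 (fully open) to 1 (shut), set as the call begins (left out, the last holds). The fingers move at their own pace and stop on an object; "grip_force" is the grip in N (left out, the last holds). Time passes only in rows, so rows that repeat a pose let the fingers close. It gives the time, the measured TCP pose, the force, the opening and the grip force at its end, in the units of the state.
- ctrl.read_state(): the state, without advancing time (a new reading comes with each control period).
- ctrl.camera(name): name is "scene" or "top" or "wrist"; returns a dict with "frame" (384x512x3 uint8, red, green, blue), "mtx" (3x3 intrinsics, pixels), "extrinsics" (4x4, takes a point from world to camera coordinates); the wrist camera has in their place "tool_from_camera" (4x4, takes a point from camera to tool coordinates, whose origin is the TCP and whose axes are the flange's). Camera axes: x right, y down, z forward; pixel columns grow to the right and rows downward; lengths in mm; the calibration is good to about 2 mm. A picture is of the moment at which its call begins: read the wrist's pose just before it. There is no depth.
- ctrl.sign_off(): hands the job in; it is judged then, once.
The state is a dict: "clock": time; "qpos": joint angles; "qvel": joint speeds; "effort": joint torques, N m; "tool_pos": TCP position; "tcp_rot": TCP orientation; "ft_force": force on the tool from outside, world axes, zero at the start; "moment": the same for the moment, N m; "gripper_width": opening from 0.0 (shut) to 1.0 (fully open); "gripper_force": force on a finger pad.
Only numpy, scipy, OpenCV 4.12 (cv2) and the standard library are available. Lean on these libraries where they do the work, as an engineer would, in place of code of your own. Each camera call takes 0.05 s, during which the arm holds its last target. There are 200 camera calls.

TASK

Charge the milling jar: move the funnel from its stand into the jar's mouth, tip every ceramic piece out of the scoops through the funnel into the jar (fetch any that miss), and only when all are in put the funnel back in its stand. Then find the jar's own round lid among the parts in the tray and put it on the jar, flat and fully home. Leave the scoops standing upright on the bench and the other parts in the tray.

Things in the scene. Friction and masses are not known exactly. Their poses are not given: they have to be found in the camera images.
- jar: Fixed milling jar: a clear round jar (outside 56 mm, inside 48 mm across) clamped upright in a white square mill base 130 x 130 x 30 mm, with two dark steel clamp blocks beside the jar (to 65 mm height). Origin under the centre of the base, on the bench; z up. The jar's inner floor is at z = 35 mm and its open rim at z = 115 mm in this frame
- stand: Fixed funnel stand: a grey upright ring on a round dark foot 90 mm across; ring outside 60 mm, inside 48 mm, top rim 45 mm above the bench. Origin under its centre, on the bench
- funnel: Steel funnel, 150 g, at first in the stand. Origin at the centre of the spout's lower end, z up its axis. Spout 39 mm outside, 34 inside, 30 long; above it a flat collar 64 mm across (z = 30 to 36 mm) that rests on the rim of the stand or jar; then a cone widening to 120 mm across at its rim, z = 100 mm (185 mm above the bench in the jar, 115 in the stand). A grip lug stands outside the rim
- funnel_lug (a point): grip point in the upper half of the funnel's lug, at (77, 0, 105) mm in the funnel's frame, axes as the funnel's. The lug is a steel block outside the rim, 12 mm thick along y, 34 mm long along x (59 to 93 mm from the axis), z = 85 to 117 mm; pinch it from above across its 12 mm
- lid: The jar's lid, white plastic, 60 g, in the tray: a round plate 64 mm across, 8 mm thick, with a round knob 20 mm across and 32 mm tall on top and a chamfered plug 40 mm across, 10 mm deep below. Origin at the centre of the plug's underside, z up; plate z = 10 to 18 mm, knob 18 to 50 mm. Fully home, the plate lies on the jar's rim and the origin is 105 mm above the bench
- tray: Fixed grey open parts tray, 230 (x) x 260 (y) x 35 mm, walls and floor 4 mm. Origin under its centre, on the bench
- smalllid: another part in the tray: a small white round lid, plate 42 mm across, knob 14 mm. Origin under its centre
- squarelid: another part in the tray: a white square lid, 56 x 56 x 8 mm, knob 20 mm across and 26 mm tall. Origin under its centre
- collar: another part in the tray: a steel ring, 54 mm outside, 40 mm inside, 16 mm high. Origin under its centre
- stub: another part in the tray: a stepped steel stub, foot 28 mm, stem 18 mm, 38 mm tall. Origin under its centre
- scoop0: Dark steel scoop 91 x 60 mm, 120 g, with 0 to 3 loose pieces. 3 mm floor; walls 35 mm high at back and sides; its +x end is open: the floor ramps up 24 degrees from x = 21 mm to the lip at x = 50, z = 16 mm. Origin on the underside, 41 mm ahead of the back; z up. A crossbar (along y, top z = 67) carries a black grip 16 x 16 mm at x = -5, y = 0, z = 67 to 105 mm. Empties when tipped lip-down about y by 70 to 90 degrees
- scoop1: Dark steel scoop 91 x 60 mm, 120 g, with 0 to 3 loose pieces. 3 mm floor; walls 35 mm high at back and sides; its +x end is open: the floor ramps up 24 degrees from x = 21 mm to the lip at x = 50, z = 16 mm. Origin on the underside, 41 mm ahead of the back; z up. A crossbar (along y, top z = 67) carries a black grip 16 x 16 mm at x = -5, y = 0, z = 67 to 105 mm. Empties when tipped lip-down about y by 70 to 90 degrees
- scoop2: Dark steel scoop 91 x 60 mm, 120 g, with 0 to 3 loose pieces. 3 mm floor; walls 35 mm high at back and sides; its +x end is open: the floor ramps up 24 degrees from x = 21 mm to the lip at x = 50, z = 16 mm. Origin on the underside, 41 mm ahead of the back; z up. A crossbar (along y, top z = 67) carries a black grip 16 x 16 mm at x = -5, y = 0, z = 67 to 105 mm. Empties when tipped lip-down about y by 70 to 90 degrees
- piece0: White ceramic milling piece, a barrel-shaped lump 13 mm across and 13 mm tall, 10 g, at first in scoop 0 (None from the start if absent in this run). Origin at the centre of one end face, 6.5 mm from its middle along its own z
- piece1: White ceramic milling piece, a barrel-shaped lump 13 mm across and 13 mm tall, 10 g, at first in scoop 0 (None from the start if absent in this run). Origin at the centre of one end face, 6.5 mm from its middle along its own z
- piece2: White ceramic milling piece, a barrel-shaped lump 13 mm across and 13 mm tall, 10 g, at first in scoop 0 (None from the start if absent in this run). Origin at the centre of one end face, 6.5 mm from its middle along its own z
- piece3: White ceramic milling piece, a barrel-shaped lump 13 mm across and 13 mm tall, 10 g, at first in scoop 1 (None from the start if absent in this run). Origin at the centre of one end face, 6.5 mm from its middle along its own z
- piece4: White ceramic milling piece, a barrel-shaped lump 13 mm across and 13 mm tall, 10 g, at first in scoop 1 (None from the start if absent in this run). Origin at the centre of one end face, 6.5 mm from its middle along its own z
- piece5: White ceramic milling piece, a barrel-shaped lump 13 mm across and 13 mm tall, 10 g, at first in scoop 1 (None from the start if absent in this run). Origin at the centre of one end face, 6.5 mm from its middle along its own z
- piece6: White ceramic milling piece, a barrel-shaped lump 13 mm across and 13 mm tall, 10 g, at first in scoop 2 (None from the start if absent in this run). Origin at the centre of one end face, 6.5 mm from its middle along its own z
- piece7: White ceramic milling piece, a barrel-shaped lump 13 mm across and 13 mm tall, 10 g, at first in scoop 2 (None from the start if absent in this run). Origin at the centre of one end face, 6.5 mm from its middle along its own z
- piece8: White ceramic milling piece, a barrel-shaped lump 13 mm across and 13 mm tall, 10 g, at first in scoop 2 (None from the start if absent in this run). Origin at the centre of one end face, 6.5 mm from its middle along its own z

How it is judged:
By the outcome, as a careful person would: the job done as asked, in the order asked, and still so for the second after the job is handed in, with the robot touching nothing.
Of piece0, piece1, piece2, piece3, piece4, piece5, piece6, piece7, piece8 only 5 to 9 are there at a start; the rules pass over those that are not, and their reading is None.
At some moment in a run one of scoop0, scoop1, scoop2, lid may be knocked a few centimetres aside while the robot is not near it.
It also fails if it takes over 210 s, if anything falls off the work surface, if the arm or the gripper's body presses on something with over 40 N, if the wrist force passes 120 N, or if a joint passes its speed limit or range.

## Working session

There is one attempt and no reset: what is moved stays moved. The work goes in short steps, Python scripts to look and compute and a tool call to move; the robot and the scene stay as the last step left them, time stands still between calls to the robot, and variables do not carry over. Pictures are saved under pics/ and viewed, at most 14 in all, crops included, and the job is handed in when it is done.

Besides the shell and the picture viewer there is one more tool, called after ">>>" as name([rows], argument=value, ...), one row to a line, values as JSON. arm_command: Moves the arm, as the interface text tells. Its arguments: {"type":"object","properties":{"deltas":{"type":"array","items":{"type":"array"}},"jaw":{"type":"number"},"grip_force":{"type":"number"}},"required":["deltas"]}

```bash
ls; mkdir -p pics; cat > h.py <<'E'
import numpy as np,cv2
from station import ctrl
from scipy.spatial.transform import Rotation as R
def shot(n,f):
    s=ctrl.read_state();c=ctrl.camera(n);cv2.imwrite(f'pics/{f}.png',c['frame'][:,:,::-1]);
    np.savez(f'pics/{f}.npz',mtx=c['mtx'],E=ext(c,s));return c
def ext(c,s=None):
    if 'extrinsics' in c: return c['extrinsics']
    T=np.eye(4);T[:3,:3]=R.from_rotvec(s['tcp_rot']).as_matrix();T[:3,3]=s['tool_pos']
    return np.linalg.inv(T@c['tool_from_camera'])
def px2w(f,u,v,z):
    d=np.load(f'pics/{f}.npz');E=d['E'];r=E[:3,:3].T@np.linalg.inv(d['mtx'])@[u,v,1];o=-E[:3,:3].T@E[:3,3]
    return o+r*(z-o[2])/r[2]
def w2px(f,p):
    d=np.load(f'pics/{f}.npz');q=d['mtx']@(d['E'][:3,:3]@np.array(p,float)+d['E'][:3,3]);return q[:2]/q[2]
def st():
    s=ctrl.read_state();print(round(s['clock'],2),np.round(s['tool_pos'],1),np.round(s['tcp_rot'],3),'F',np.round(s['ft_force'],1),'w',round(s['gripper_width'],3),round(s['gripper_force'],1),'q',np.round(s['qpos'],2))
def go(pos,yaw=None,Rm=None):
    """print delta row (scaled) from current measured pose. yaw: tool down, tool x axis at angle yaw"""
    s=ctrl.read_state();A=R.from_rotvec(s['tcp_rot'])
    t=A.inv().apply(np.array(pos)-s['tool_pos'])/750
    if Rm is None: Rm=down(yaw)
    r=(A.inv()*Rm).as_rotvec(degrees=True)/30
    print('row',np.round(t,4).tolist(),np.round(r,4).tolist(),'mm',round(np.linalg.norm(t)*750),'deg',round(np.linalg.norm(r)*30))
def down(yaw): # tool x at yaw, z down
    return R.from_euler('z',yaw)*R.from_euler('x',np.pi)
E
python3 - <<'E'
from h import *
st()
for n in('scene','top'): 
    c=shot(n,n+'0'); print(c['mtx'].tolist(),np.round(c['extrinsics'],3).tolist())
    cv2.imwrite(f'pics/{n}0b.png',cv2.resize(c['frame'][:,:,::-1],(800,600),interpolation=cv2.INTER_CUBIC))
E
```

```text
pics
0.0 [ 168.7 -653.2  249.6] [-3.115 -0.396  0.   ] F [ 0.1 -0.4 -0.9] w 0.997 0.0 q [ 1.17  0.43  0.07  1.61 -0.03  1.11 -0.07]
[[498.3303537641485, 0.0, 251.08828055616652], [0.0, 498.3303537641485, 190.3795621010818], [0.0, 0.0, 1.0]] [[-0.339, 0.941, 0.02, 197.395], [0.716, 0.271, -0.643, -329.138], [-0.61, -0.204, -0.766, 1593.823], [0.0, 0.0, 0.0, 1.0]]
[[432.9344817319617, 0.0, 261.8560307575737], [0.0, 432.9344817319617, 193.67577241281387], [0.0, 0.0, 1.0]] [[-0.013, -1.0, 0.022, -25.681], [-0.993, 0.01, -0.119, 524.804], [0.118, -0.024, -0.993, 1100.55], [0.0, 0.0, 0.0, 1.0]]
```

View pics/top0b.png

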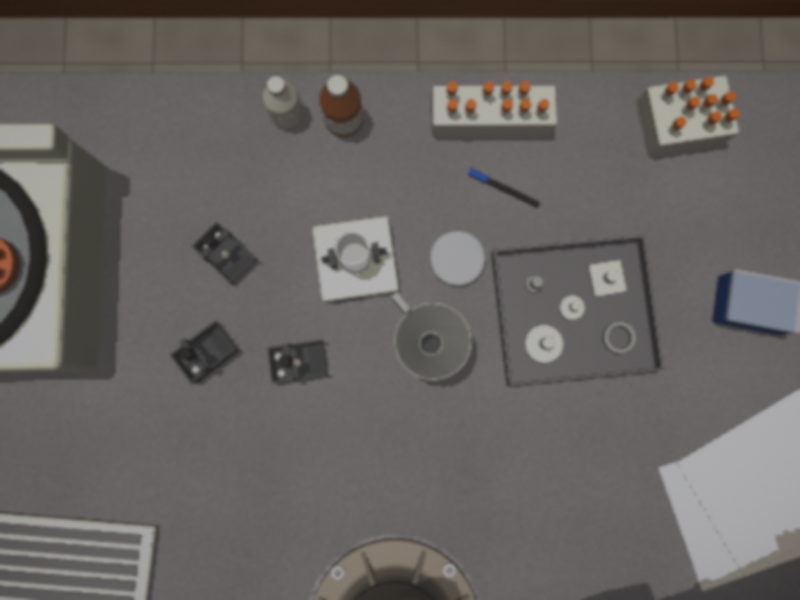

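View pics/scene0b.png

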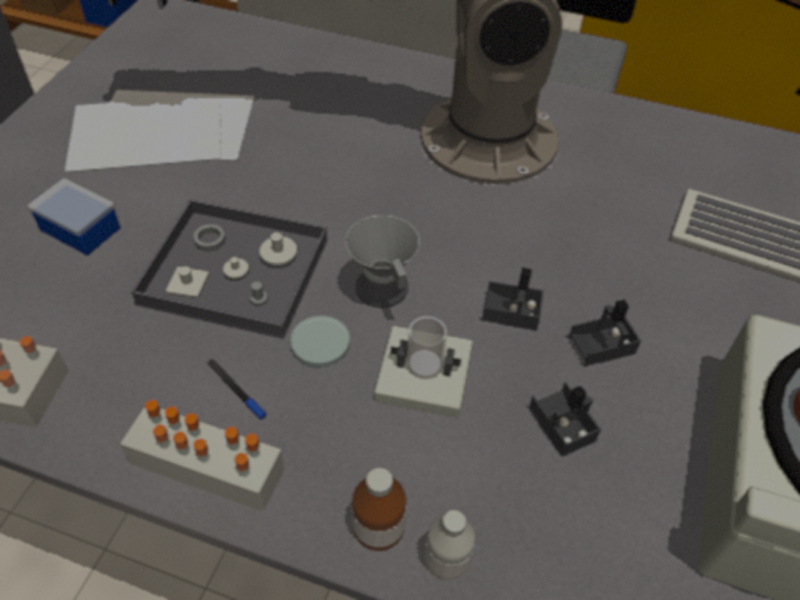

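```bash
python3 - <<'E'
import cv2
a=cv2.imread('pics/top0.png')
cv2.imwrite('pics/c1.png',cv2.resize(a[130:255,105:265],None,fx=5,fy=4.8 and 5,interpolation=cv2.INTER_CUBIC)[:600])
cv2.imwrite('pics/c2.png',cv2.resize(a[135:255,245:405],None,fx=5,fy=5,interpolation=cv2.INTER_CUBIC))
E
```

```text
(no output)
```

View pics/c1.png

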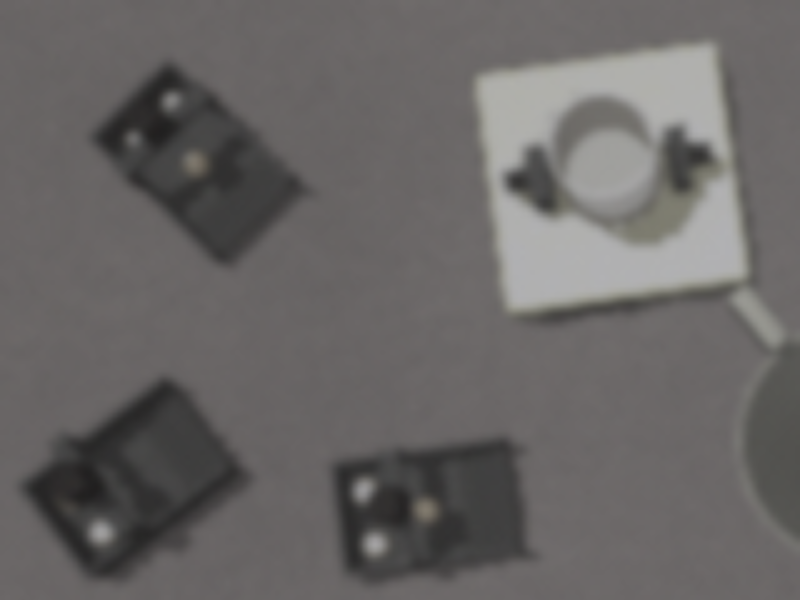

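View pics/c2.png

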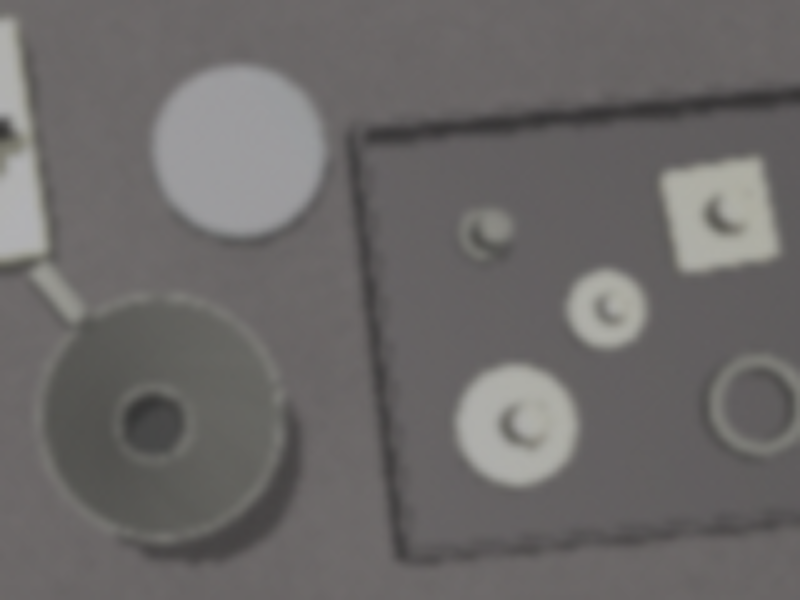

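Top view shows: jar base at crop c1 centre (612,178), funnel rim centre c2 (163,419), lug toward (35,268); three scoops in c1 with whites at their backs; big round lid c2 (517,425) in the tray, small lid (607,308), square lid (720,214), ring (757,405), stub (490,232).

```bash
python3 - <<'E'
from h import *
p=lambda c,u,v,z:px2w('top0',u/5+(105 if c==1 else 245),v/5+(130 if c==1 else 135),z)
def P(n,x):print(n,np.round(x,1))
b=[p(1,*q,30) for q in[(477,75),(715,43),(748,280),(510,312)]];P('jar',np.mean(b,0));P('corners',b)
print('yaw',np.degrees(np.arctan2(*(b[0]-b[1])[[1,0]])))
f=p(2,163,419,115);P('funnel rim',f); lg=p(2,57,295,117);P('lug',lg);print('r',np.linalg.norm((lg-f)[:2]),'yaw',np.degrees(np.arctan2(*(lg-f)[[1,0]])))
P('spout',p(2,153,424,15))
P('lidplate',p(2,517,425,22));P('lid knob',p(2,535,420,54))
P('disc',p(2,240,150,5))
S={'A':[(95,135),(168,65),(305,188),(228,265)],'B':[(25,487),(165,380),(250,478),(100,578)],'C':[(335,465),(505,442),(535,555),(350,580)]}
# order back,back? give corners at z=35
for k,v in S.items():
    w=[p(1,*q,35) for q in v];P(k,[x[:2] for x in w]);P('c',np.mean(w,0))
for q in[(195,162),(78,485),(390,505),(427,508)]: P('grip',p(1,*q,105))
E
```

```text
jar [600.8  57.5  30. ]
corners [[656.  129.   30. ]
 [672.4   3.   30. ]
 [545.1 -13.1  30. ]
 [529.5 111.4  30. ]]
yaw 97.39902705660377
funnel rim [453.3 -67.  115. ]
lug [513.6 -16.6 117. ]
r 78.598995986658 yaw 39.81084740252046
spout [456.7 -67.6  15. ]
lidplate [ 453.5 -258.8   22. ]
lid knob [ 454.2 -261.    54. ]
disc [ 604.8 -117.7    5. ]
A [[624.4 327.4]
 [661.5 290.3]
 [595.3 217.8]
 [555.  257.1]]
c [609.  273.1  35. ]
B [[441.1 358.6]
 [495.4 288.4]
 [444.3 244. ]
 [394.3 319.3]]
c [443.8 302.6  35. ]
C [[450.5 200.5]
 [461.3 113.3]
 [403.1  97.8]
 [391.6 192.2]]
c [426.6 151.   35. ]
grip [595.9 257.7 105. ]
grip [438.6 310.6 105. ]
grip [427.1 161.1 105. ]
grip [425.5 143.3 105. ]
```

```bash
python3 - <<'E'
from h import *
s=ctrl.read_state();print(np.degrees(np.arctan2(*R.from_rotvec(s['tcp_rot']).as_matrix()[:2,0][::-1])))
go([512,-18,240],np.radians(40))
E
```

```text
14.483033980789472
row [0.655, -0.7056, 0.0137] [-0.0022, -0.0003, -0.8506] mm 722 deg 26
```

>>> arm_command([
  [[0.655,-0.7056,0.0137],[0,0,-0.85]],
  [[0.655,-0.7056,0.0137],[0,0,-0.85]],
  [[0.655,-0.7056,0.0137],[0,0,-0.85]],
  [[0.655,-0.7056,0.0137],[0,0,-0.85]],
  [[0.655,-0.7056,0.0137],[0,0,-0.85]],
  [[0.655,-0.7056,0.0137],[0,0,-0.85]],
  [[0.655,-0.7056,0.0137],[0,0,-0.85]],
  [[0.655,-0.7056,0.0137],[0,0,-0.85]],
  [[0.655,-0.7056,0.0137],[0,0,-0.85]],
  [[0.655,-0.7056,0.0137],[0,0,-0.85]],
  [[0.655,-0.7056,0.0137],[0,0,-0.85]],
  [[0.655,-0.7056,0.0137],[0,0,-0.85]],
  [[0.655,-0.7056,0.0137],[0,0,-0.85]],
  [[0.655,-0.7056,0.0137],[0,0,-0.85]],
  [[0.655,-0.7056,0.0137],[0,0,-0.85]],
  [[0.655,-0.7056,0.0137],[0,0,-0.85]],
  [[0.655,-0.7056,0.0137],[0,0,-0.85]],
  [[0.655,-0.7056,0.0137],[0,0,-0.85]],
], jaw=0.3)

```text
clock: 1.9
tool_pos: [511.7, -19.3, 239.9]
tcp_rot: [2.953, 1.072, -0.001]
ft_force: [0.2, 0.2, -0.1]
gripper_width: 0.699
gripper_force: 0.0
```

```bash
python3 - <<'E'
from h import *
st();c=shot('wrist','w1');cv2.imwrite('pics/w1b.png',cv2.resize(c['frame'][:,:,::-1],(800,600)))
print(np.round(c['tool_from_camera'],2).tolist())
go([512,-18,240],np.radians(40))
for p in[(512.5,-17.7,132),(453,-67,115),(600.8,57.5,115)]:print(w2px('w1',p)*1.5625)
E
```

```text
1.9 [511.7 -19.3 239.9] [ 2.953e+00  1.072e+00 -1.000e-03] F [ 0.2  0.2 -0.1] w 0.699 0.0 q [ 0.35  0.21 -0.5   1.95  0.12  1.01 -1.07]
[[-0.0, -0.95, -0.3, 74.12], [1.0, -0.0, -0.0, -0.29], [0.0, -0.3, 0.95, -123.38], [0.0, 0.0, 0.0, 1.0]]
row [0.0015, -0.0012, -0.0] [0.0001, 0.0009, -0.0036] mm 1 deg 0
[402.83820908 304.60209182]
[402.43108333 409.14048617]
[400.72640574  83.05855554]
```

View pics/w1b.png

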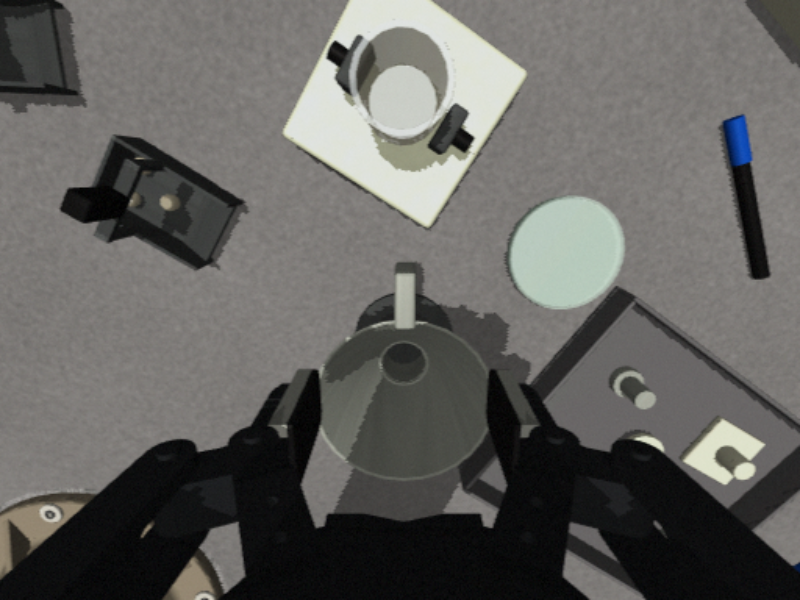

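Lug's top is at (405,300), predicted (403,305); jar rim centre (402,82) matches the estimate. One tan and a hidden piece also show in scoop C.

>>> arm_command([
  [[0.006,0.0015,0.06],[0,0,0]],
  [[0.006,0.0015,0.11],[0,0,0]],
  [[0.006,0.0015,0.14],[0,0,0]],
  [[0.006,0.0015,0.1585],[0,0,0]],
  [[0.006,0.0015,0.1585],[0,0,0]],
  [[0.006,0.0015,0.1585],[0,0,0]],
])

```text
clock: 2.55
tool_pos: [516.7, -16.5, 122.0]
tcp_rot: [2.952, 1.073, 0.001]
ft_force: [-0.6, -0.3, 0.3]
gripper_width: 0.698
gripper_force: 0.0
```

>>> arm_command([
  [[0,0,0],[0,0,0]],
  [[0,0,0],[0,0,0]],
  [[0,0,0],[0,0,0]],
  [[0,0,0],[0,0,0]],
  [[0,0,0],[0,0,0]],
  [[0,0,0],[0,0,0]],
  [[0,0,0],[0,0,0]],
  [[0,0,0],[0,0,0]],
], jaw=1, grip_force=100)

```text
clock: 3.35
tool_pos: [516.6, -16.2, 121.8]
tcp_rot: [2.952, 1.074, 0.001]
ft_force: [-0.0, 1.1, 6.3]
gripper_width: 0.127
gripper_force: 97.5
```

```bash
python3 - <<'E'
from h import *
st()
E
```

```text
3.35 [516.6 -16.2 121.8] [2.952e+00 1.074e+00 1.000e-03] F [-0.   1.1  6.3] w 0.127 97.5 q [ 0.3   0.37 -0.46  2.05  0.23  0.77 -1.18]
```

>>> arm_command([
  [[0,0,-0.02],[0,0,0]],
  [[0,0,-0.05],[0,0,0]],
  [[0,0,-0.08],[0,0,0]],
  [[0,0,-0.11],[0,0,0]],
  [[0,0,-0.14],[0,0,0]],
  [[0,0,-0.17],[0,0,0]],
  [[0.02,0,-0.17],[0,0,0]],
  [[0.06,0,-0.17],[0,0,0]],
  [[0.1,0,-0.17],[0,0,0]],
  [[0.15,-0.001,-0.17],[0,0,0]],
  [[0.2,-0.0025,-0.17],[0,0,0]],
  [[0.235,-0.0025,-0.17],[0,0,0]],
  [[0.257,-0.0025,-0.17],[0,0,0]],
  [[0.257,-0.0025,-0.17],[0,0,0]],
  [[0.257,-0.0025,-0.17],[0,0,0]],
  [[0.257,-0.0025,-0.17],[0,0,0]],
])

```text
clock: 4.95
tool_pos: [662.4, 108.6, 248.2]
tcp_rot: [2.952, 1.073, -0.001]
ft_force: [-0.5, -0.8, -1.0]
gripper_width: 0.122
gripper_force: 97.7
```

```bash
python3 - <<'E'
from h import *
st();c=shot('wrist','w2');a=shot('scene','s2')['frame'][:,:,::-1]
b=cv2.resize(a[150:280,190:320],(400,400),interpolation=cv2.INTER_CUBIC)
cv2.imwrite('pics/w2b.png',np.hstack([cv2.resize(c['frame'][:,:,::-1],(400,300))[:, :], b[:300]]));
cv2.imwrite('pics/w2b.png',np.hstack([np.pad(cv2.resize(c['frame'][:,:,::-1],(400,300)),((0,100),(0,0),(0,0))), b]))
go([663.5,109,246],np.radians(40))
E
```

```text
4.95 [662.4 108.6 248.2] [ 2.952e+00  1.073e+00 -1.000e-03] F [-0.5 -0.8 -1. ] w 0.122 97.7 q [ 0.11  0.47 -0.51  1.59  0.24  1.15 -1.33]
row [0.0016, 0.0002, 0.0036] [0.0006, 0.0004, -0.002] mm 3 deg 0
```

View pics/w2b.png

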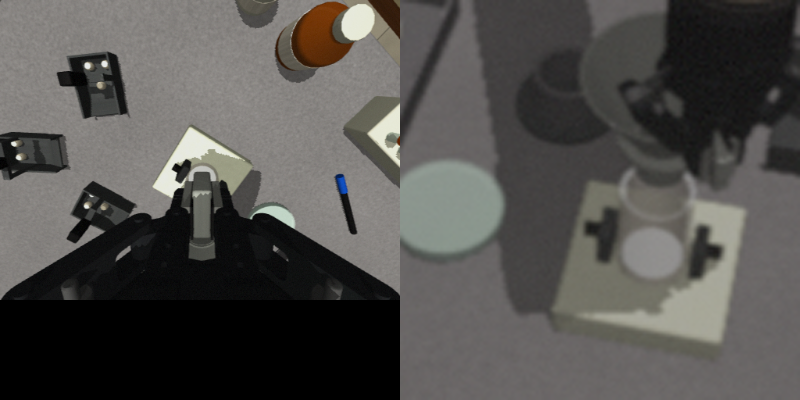

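```bash
python3 - <<'E'
from h import *
q=lambda p:print(p,np.round((w2px('s2',p)-[190,150])/0.325+[400,0]))
q((600.8,57.5,115));q((600.8,57.5,141));q((600.8,57.5,171));q((600.8,57.5,177));q((600.8,57.5,241))
a=cv2.imread('pics/s2.png');cv2.imwrite('pics/c3.png',cv2.resize(a[150:240,235:315],None,fx=6.5,fy=6.5,interpolation=cv2.INTER_CUBIC))
q=lambda p:print(p,np.round((w2px('s2',p)-[235,150])*6.5))
q((600.8,57.5,115));q((600.8,57.5,141));q((600.8,57.5,174));q((600.8,57.5,241))
E
```

```text
(600.8, 57.5, 115) [656. 182.]
(600.8, 57.5, 141) [658. 160.]
(600.8, 57.5, 171) [660. 134.]
(600.8, 57.5, 177) [661. 128.]
(600.8, 57.5, 241) [666.  67.]
(600.8, 57.5, 115) [249. 385.]
(600.8, 57.5, 141) [253. 339.]
(600.8, 57.5, 174) [258. 277.]
(600.8, 57.5, 241) [270. 142.]
```

View pics/c3.png

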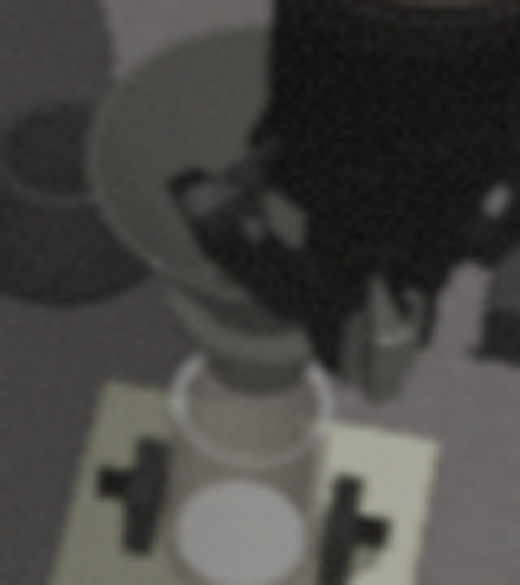

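>>> arm_command([
  [[0.001,0.0005,0.015],[0,0,0]],
  [[0.001,0.0005,0.03],[0,0,0]],
  [[0.001,0.0005,0.045],[0,0,0]],
  [[0.001,0.0005,0.055],[0,0,0]],
  [[0.001,0.0005,0.065],[0,0,0]],
  [[0.001,0.0005,0.071],[0,0,0]],
  [[0.001,0.0005,0.0745],[0,0,0]],
  [[0.001,0.0005,0.0755],[0,0,0]],
  [[0.001,0.0005,0.0755],[0,0,0]],
])

```text
clock: 5.95
tool_pos: [663.7, 109.3, 192.3]
tcp_rot: [-2.952, -1.074, -0.001]
ft_force: [0.0, 0.7, -2.1]
gripper_width: 0.121
gripper_force: 97.9
```

>>> arm_command([
  [[0,0,0.001],[0,0,0]],
  [[0,0,0.002],[0,0,0]],
  [[0,0,0.002],[0,0,0]],
])

```text
clock: 6.25
tool_pos: [664.2, 109.6, 191.8]
tcp_rot: [2.952, 1.074, 0.003]
ft_force: [-0.2, 0.3, 8.8]
gripper_width: 0.122
gripper_force: 99.3
```

>>> arm_command([
  [[0,0,0],[0,0,0]],
  [[0,0,0],[0,0,0]],
  [[0,0,0],[0,0,0]],
  [[0,0,0],[0,0,0]],
], jaw=0.5)

```text
clock: 6.65
tool_pos: [663.6, 109.2, 190.5]
tcp_rot: [-2.952, -1.074, 0.0]
ft_force: [0.1, -1.4, 0.4]
gripper_width: 0.502
gripper_force: 0.0
```

>>> arm_command([
  [[0,0,-0.04],[0,0,0]],
  [[0,0,-0.09],[0,0,0]],
  [[0,0,-0.14],[0,0,0]],
  [[0,0,-0.19],[0,0,0]],
  [[0,0,-0.19],[0,0,0]],
])

```text
clock: 7.15
tool_pos: [665.1, 110.0, 338.7]
tcp_rot: [2.951, 1.074, 0.012]
ft_force: [0.4, -0.1, -0.2]
gripper_width: 0.501
gripper_force: 0.0
```

```bash
python3 - <<'E'
from h import *
st();c=shot('scene','s3');
cv2.imwrite('pics/c4.png',cv2.resize(c['frame'][150:300,235:435,::-1],None,fx=4,fy=4,interpolation=cv2.INTER_CUBIC))
go([600,240,300],np.radians(136)); go([440,310,280],np.radians(216));go([428,155,280],np.radians(187))
E
```

```text
7.15 [665.1 110.  338.7] [2.951 1.074 0.012] F [ 0.4 -0.1 -0.2] w 0.501 0.0 q [ 0.11  0.41 -0.52  1.48  0.21  1.3  -1.3 ]
row [0.0457, -0.1885, 0.0475] [0.0092, -0.0019, -3.2008] mm 150 deg 96
row [-0.0579, -0.3972, 0.0733] [0.0112, 0.0061, -5.8675] mm 306 deg 176
row [-0.203, -0.2491, 0.0731] [0.0108, 0.0027, -4.9008] mm 247 deg 147
```

View pics/c4.png

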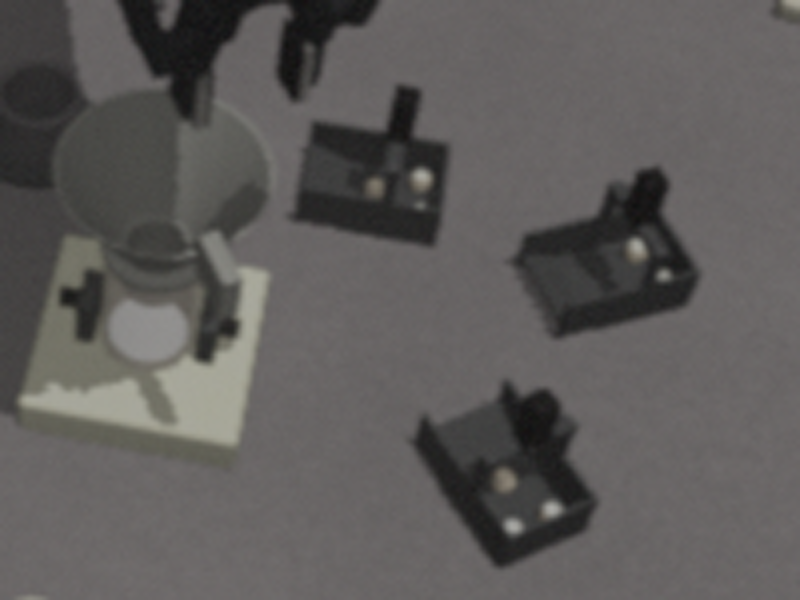

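```bash
python3 - <<'E'
from h import *
print(px2w('top0',155/5+105,130/5+130,105))
for u,v in[(540,400)]:print(px2w('s3',u/4+235,v/4+150,105))
print(px2w('s3',652/4+235,180/4+150,105),px2w('s3',407/4+235,92/4+150,105))
go([618,280,300],np.radians(46))
E
```

```text
[612.01606258 277.48552216 105.        ]
[625.10563242 285.52679745 105.        ]
[448.69137385 317.79787619 105.        ] [431.86743506 165.7627686  105.        ]
row [0.0984, -0.214, 0.0476] [0.0046, -0.0069, -0.2008] mm 180 deg 6
```

>>> arm_command([
  [[0.03,-0.07,0.015],[0,0,-0.1]],
  [[0.06,-0.13,0.03],[0,0,-0.2]],
  [[0.09,-0.19,0.04],[0,0,-0.2]],
  [[0.0984,-0.214,0.0476],[0,0,-0.2]],
  [[0.0984,-0.214,0.0476],[0,0,-0.2]],
  [[0.0984,-0.214,0.0476],[0,0,-0.2]],
], jaw=0.3)

```text
clock: 7.8
tool_pos: [616.5, 279.9, 296.1]
tcp_rot: [2.891, 1.229, -0.003]
ft_force: [0.6, -1.3, -0.3]
gripper_width: 0.699
gripper_force: 0.0
```

```bash
python3 - <<'E'
from h import *
st();c=shot('wrist','w3');cv2.imwrite('pics/w3b.png',cv2.resize(c['frame'][:,:,::-1],(800,600)))
for p in[(612,277.5,105),(620,283,105)]:print(w2px('w3',p)*1.5625)
E
```

```text
7.8 [616.5 279.9 296.1] [ 2.891  1.229 -0.003] F [ 0.6 -1.3 -0.3] w 0.699 0.0 q [-0.11  0.45 -0.58  1.52  0.26  1.25 -1.49]
[402.2535917  279.60793179]
[404.83689573 267.2599708 ]
```

View pics/w3b.png

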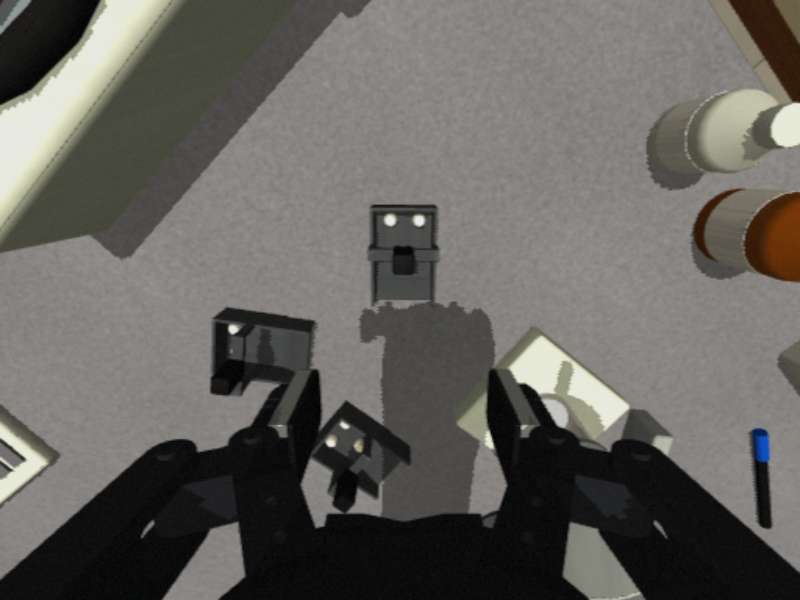

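Scoop A's grip top is at (403,263), 3 mm beyond the prediction; scoop square to the tool.

>>> arm_command([
  [[0.0105,0,0.05],[0,0,0]],
  [[0.0105,0,0.11],[0,0,0]],
  [[0.0105,0,0.17],[0,0,0]],
  [[0.0105,0,0.22],[0,0,0]],
  [[0.0105,0,0.255],[0,0,0]],
  [[0.0105,0,0.2735],[0,0,0]],
  [[0.0105,0,0.2735],[0,0,0]],
  [[0.0105,0,0.2735],[0,0,0]],
])

```text
clock: 8.65
tool_pos: [623.3, 285.1, 93.4]
tcp_rot: [-2.893, -1.226, -0.002]
ft_force: [1.2, 0.5, -0.7]
gripper_width: 0.7
gripper_force: 0.0
```

>>> arm_command([
  [[0,0,0],[0,0,0]],
  [[0,0,0],[0,0,0]],
  [[0,0,0],[0,0,0]],
  [[0,0,0],[0,0,0]],
  [[0,0,0],[0,0,0]],
  [[0,0,0],[0,0,0]],
  [[0,0,0],[0,0,0]],
  [[0,0,0],[0,0,0]],
], jaw=1, grip_force=110)

```text
clock: 9.45
tool_pos: [622.9, 285.5, 93.2]
tcp_rot: [2.892, 1.227, 0.002]
ft_force: [-1.8, -0.2, 6.6]
gripper_width: 0.165
gripper_force: 107.2
```

>>> arm_command([
  [[0,0,-0.01],[0,0,0]],
  [[0,0,-0.03],[0,0,0]],
  [[0,0,-0.06],[0,0,0]],
  [[0,0,-0.1],[0,0,0]],
  [[0,0,-0.14],[0,0,0]],
  [[0,0,-0.18],[0,0,0]],
  [[0,0,-0.22],[0,0,0]],
  [[0,0,-0.25],[0,0,0]],
  [[0,0,-0.27],[0,0,0]],
  [[0,0,-0.28],[0,0,0]],
  [[0,0,-0.28],[0,0,0]],
])

```text
clock: 10.55
tool_pos: [622.6, 285.4, 303.0]
tcp_rot: [-2.892, -1.227, -0.002]
ft_force: [-0.7, -0.3, -1.8]
gripper_width: 0.167
gripper_force: 107.4
```

```bash
python3 - <<'E'
from h import *
st()
# pour pose: heading hd, tip th: tool orientation = Rz(hd)*Ry(th)*[scoop->tool], tool x = -scoop x, tool z=-scoop z
def tool(hd,th): return R.from_euler('z',hd,degrees=True)*R.from_euler('y',th,degrees=True)*R.from_euler('y',np.pi)
def tcp(lip,hd,th,g=90): # scoop frame: lip (50,0,16), tcp (-5,0,g)
    return np.array(lip)+(R.from_euler('z',hd,degrees=True)*R.from_euler('y',th,degrees=True)).apply([-55,0,g-16])
for th,lip in((0,(600,57,230)),(30,(600,57,210)),(80,(600,57,180))):
    print(th,np.round(tcp(lip,-175,th),1));go(tcp(lip,-175,th),Rm=tool(-175,th))
E
```

```text
10.55 [622.6 285.4 303. ] [-2.892e+00 -1.227e+00 -2.000e-03] F [-0.7 -0.3 -1.8] w 0.167 107.4 q [-0.12  0.46 -0.58  1.49  0.26  1.27 -1.49]
0 [654.8  61.8 304. ]
row [-0.1845, 0.238, -0.0014] [0.0, -0.0019, 1.3658] mm 226 deg 41
30 [610.6  57.9 301.6]
row [-0.2292, 0.1992, 0.0018] [-0.3574, 0.9547, 1.3339] mm 228 deg 50
80 [536.9  51.5 247. ]
row [-0.3037, 0.1345, 0.0744] [-0.9505, 2.5424, 1.1328] mm 255 deg 88
```

```bash
cat > kin.py <<'E'
from h import *
import itertools
from scipy.optimize import least_squares
D=[([1.169,.426,.074,1.606,-.034,1.111,-.067],[168.8,-653.5,250.3],[-3.115,-.396,0]),
([.35,.21,-.5,1.95,.12,1.01,-1.07],[511.7,-19.3,239.9],[2.953,1.072,-.001]),
([.3,.37,-.46,2.05,.23,.77,-1.18],[516.6,-16.2,121.8],[2.952,1.074,.001]),
([.11,.47,-.51,1.59,.24,1.15,-1.33],[662.4,108.6,248.2],[2.952,1.073,-.001]),
([.11,.41,-.52,1.48,.21,1.30,-1.30],[665.1,110,338.7],[2.951,1.074,.012]),
([-.11,.45,-.58,1.52,.26,1.25,-1.49],[616.5,279.9,296.1],[2.891,1.229,-.003]),
([-.12,.46,-.58,1.49,.26,1.27,-1.49],[622.6,285.4,303],[-2.892,-1.227,-.002])]
Rz=lambda a:R.from_euler('z',a).as_matrix()
Ry=lambda a:R.from_euler('y',a).as_matrix()
def fk(q,x,s):
    d1,d3,d5,d7,a2,a4,a5,a6=x[:8];M=Rz(s[0]*q[0]+x[8]);p=np.array([0,0,d1])
    M=M@Ry(q[1]);p=p+M@[a2,0,d3];M=M@Rz(s[1]*q[2]);p=p+M@[a4,0,0];M=M@Ry(q[3]);p=p+M@[a5,0,d5]
    M=M@Rz(s[2]*q[4])@Ry(q[5]);p=p+M@[a6,0,d7];M=M@Rz(s[3]*q[6]+x[9]);return p,M
def res(x,s):
    o=[]
    for q,p,r in D:
        P,M=fk(q,x,s);o+=list((P-p)/5);o+=list((R.from_matrix(M).inv()*R.from_rotvec(r)).as_rotvec()*100)
    return np.array(o+list(x[4:8]/100))
def fit():
    best=None
    for s in itertools.product([1,-1],repeat=4):
        for y in(0,1.57,3.14,-1.57):
            f=least_squares(res,[350,400,400,250,0,0,0,0,0,y],args=(s,))
            if best is None or f.cost<best[0]:best=(f.cost,f.x,s)
    return best
E
python3 - <<'E'
from kin import *
b=fit();print(b[0],np.round(b[1],2).tolist(),b[2]);np.savez('kin.npz',x=b[1],s=b[2])
lo=np.array([-2.85,-.5,-1.23,.21,-1.02,.16,-2.73])+.05;hi=np.array([2.85,2.14,1.37,2.46,4.16,2.05,2.73])-.05
def tool(hd,th): return R.from_euler('z',hd,degrees=True)*R.from_euler('y',th,degrees=True)*R.from_euler('y',np.pi)
def tcp(lip,hd,th,g=93):
    return np.array(lip)+(R.from_euler('z',hd,degrees=True)*R.from_euler('y',th,degrees=True)).apply([-55,0,g-16])
rng=np.random.default_rng(0)
for hd in(-220,-200,-175,-150,-134,-110,-90,-60):
  for th,z in((0,225),(75,180)):
    p=tcp((600,57,z),hd,th);r=tool(hd,th);best=(9e9,)
    for k in range(12):
        q0=np.clip(np.array(D[-1][0])+rng.normal(0,.5 if k else 0,7),lo,hi)
        def g(q):
            P,M=fk(q,b[1],b[2]);return np.r_[(P-p)/5,(R.from_matrix(M).inv()*r).as_rotvec()*30,.02*(q-D[-1][0])]
        f=least_squares(g,q0,bounds=(lo,hi));
        if f.cost<best[0]:best=(f.cost,f.x)
    print(hd,th,round(best[0],3),np.round(best[1],2))
E
```

```text
7.769293293292283 [-247.15, 537.93, 496.44, -248.02, 27.17, -10.56, 22.32, 2.81, -0.09, 1.48] (-1, -1, -1, -1)
-220 0 0.0 [ 0.04  0.34 -0.22  1.61  0.08  1.2  -2.46]
-220 75 0.001 [-0.41  0.52  0.69  1.15  0.65  0.48 -2.68]
-200 0 0.0 [ 0.06  0.36 -0.29  1.58  0.11  1.21 -2.16]
-200 75 0.001 [-0.26  0.52  0.31  1.07  0.58  0.36 -2.43]
-175 0 0.0 [ 0.09  0.38 -0.38  1.57  0.15  1.22 -1.8 ]
-175 75 0.0 [-0.09  0.53 -0.17  1.03  0.3   0.28 -1.88]
-150 0 0.0 [ 0.13  0.39 -0.48  1.58  0.19  1.22 -1.43]
-150 75 0.0 [ 0.12  0.6  -0.77  1.06  0.16  0.32 -1.41]
-134 0 0.0 [ 0.16  0.38 -0.54  1.6   0.21  1.22 -1.19]
-134 75 0.0 [ 0.21  0.66 -1.09  1.11  0.12  0.4  -1.18]
-110 0 0.0 [ 0.21  0.37 -0.65  1.64  0.23  1.21 -0.83]
-110 75 0.0 [ 0.25  0.6  -1.18  1.25 -0.42  0.58 -0.63]
-90 0 0.0 [ 0.28  0.36 -0.74  1.68  0.25  1.21 -0.52]
-90 75 0.001 [ 0.29  0.49 -1.18  1.39 -0.78  0.84 -0.31]
-60 0 0.001 [ 0.42  0.35 -0.91  1.73  0.29  1.2  -0.04]
-60 75 3.892 [ 0.43  0.3  -1.18  1.6  -0.97  1.33 -0.01]
```

```bash
cat > ik.py <<'E'
from kin import *
lo=np.array([-2.85,-.5,-1.23,.21,-1.02,.16,-2.73])+.04;hi=np.array([2.85,2.14,1.37,2.46,4.16,2.05,2.73])-.04
def tool(hd,th): return R.from_euler('z',hd,degrees=True)*R.from_euler('y',th,degrees=True)*R.from_euler('y',np.pi)
def tcp(lip,hd,th,g=93):
    return np.array(lip)+(R.from_euler('z',hd,degrees=True)*R.from_euler('y',th,degrees=True)).apply([-55,0,g-16])
rng=np.random.default_rng(0)
def ik(p,r,q00,x,s,n=10):
    best=(9e9,)
    for k in range(n):
        q0=np.clip(np.array(q00)+rng.normal(0,.5 if k else 0,7),lo,hi)
        def g(q):
            P,M=fk(q,x,s);return np.r_[(P-p)/5,(R.from_matrix(M).inv()*r).as_rotvec()*30,.02*(q-q00)]
        f=least_squares(g,q0,bounds=(lo,hi))
        if f.cost<best[0]:best=(f.cost,f.x)
    return best
E
python3 - <<'E'
from ik import *
b=np.load('kin.npz');x=b['x'];s=b['s']
for c in(230,330,400):
  x=b['x'].copy();x[0]=c+.9;x[3]=c
  for hd in(-200,-175,-150,-134,-110,-90):
    print(c,hd,end=' ')
    for th,z in((0,225),(75,180)):
      e=ik(tcp((600,57,z),hd,th),tool(hd,th),D[-1][0],x,s);print(th,round(e[0],2),np.round(e[1],2),end=' ')
    print()
E
```

```text
230 -200 0 0.0 [ 0.06  0.36 -0.29  1.58  0.11  1.21 -2.16] 75 0.0 [-0.27  0.24 -0.3   2.38  2.14  1.03  1.98] 
230 -175 0 0.0 [ 0.09  0.38 -0.38  1.57  0.15  1.22 -1.8 ] 75 133.15 [ 0.87  0.07 -1.19  2.23  1.04  0.2  -2.69] 
230 -150 0 0.0 [ 0.13  0.39 -0.48  1.58  0.19  1.22 -1.43] 75 95.72 [ 1.11  0.39 -1.19  2.15 -0.98  0.37 -0.01] 
230 -134 0 0.0 [ 0.16  0.38 -0.54  1.6   0.21  1.22 -1.19] 75 32.56 [ 1.16  0.64 -1.19  2.09 -0.98  0.6   0.35] 
230 -110 0 0.0 [ 0.21  0.37 -0.65  1.64  0.23  1.21 -0.83] 75 0.0 [ 1.14  0.82 -1.19  1.97 -0.82  0.8   0.42] 
230 -90 0 0.0 [ 0.28  0.36 -0.74  1.68  0.25  1.21 -0.52] 75 0.0 [ 1.02  0.96 -1.19  1.74 -0.49  1.12  0.25] 
330 -200 0 0.0 [ 0.06  0.36 -0.29  1.58  0.11  1.21 -2.16] 75 154.2 [-1.62  0.47  1.33  2.24  0.4   0.2  -2.69] 
330 -175 0 0.0 [ 0.09  0.38 -0.38  1.57  0.15  1.22 -1.8 ] 75 150.09 [-1.53 -0.4   1.33  2.39  1.37  0.2  -2.69] 
330 -150 0 0.0 [ 0.13  0.39 -0.48  1.58  0.19  1.22 -1.43] 75 78.72 [ 1.38  0.83 -1.19  2.22 -0.98  0.55  0.53] 
330 -134 0 0.0 [ 0.16  0.38 -0.54  1.6   0.21  1.22 -1.19] 75 8.88 [ 1.39  0.91 -1.19  2
[... 216 characters left out ...]
19  1.66 -0.27  1.21  0.23] 
400 -200 0 0.0 [ 0.06  0.36 -0.29  1.58  0.11  1.21 -2.16] 75 186.44 [ 0.78 -0.3  -1.19  2.42  0.44  0.2  -2.69] 
400 -175 0 0.0 [ 0.09  0.38 -0.38  1.57  0.15  1.22 -1.8 ] 75 170.45 [-1.52 -0.33  1.33  2.42  1.26  0.2  -2.69] 
400 -150 0 0.0 [ 0.13  0.39 -0.48  1.58  0.19  1.22 -1.43] 75 28.96 [ 1.69  1.36 -1.19  2.38 -0.98  0.31  1.02] 
400 -134 0 0.0 [ 0.16  0.38 -0.54  1.6   0.21  1.22 -1.19] 75 0.0 [ 1.58  1.07 -1.19  2.31 -0.97  0.43  0.85] 
400 -110 0 0.0 [ 0.21  0.37 -0.65  1.64  0.23  1.21 -0.83] 75 0.0 [ 1.4   1.18 -1.19  1.91 -0.31  0.9   0.3 ] 
400 -90 0 0.0 [ 0.28  0.36 -0.74  1.68  0.25  1.21 -0.52] 75 0.0 [ 1.16  1.27 -1.19  1.56 -0.14  1.31  0.22]
```

>>> arm_command([
  [[0,0,0],[0,-0.2,0]],
  [[0,0,0],[0,-0.4,0]],
  [[0,0,0],[0,-0.6,0]],
  [[0,0,0],[0,-0.8,0]],
  [[0,0,0],[0,-0.8,0]],
  [[0,0,0],[0,-0.8,0]],
])

```text
clock: 11.15
tool_pos: [622.4, 285.8, 300.3]
tcp_rot: [2.691, 1.143, -0.573]
ft_force: [0.1, -0.2, -0.9]
gripper_width: 0.166
gripper_force: 107.5
```

```bash
cat > ref.py <<'E'
from ik import *
import json,os
def add():
    s=ctrl.read_state();L=json.load(open('d.json')) if os.path.exists('d.json') else []
    L.append([list(map(float,s['qpos'])),list(map(float,s['tool_pos'])),list(map(float,s['tcp_rot']))]);json.dump(L,open('d.json','w'))
    D.extend(tuple(l) for l in L)
    f=least_squares(res,[400,538,496,400,27,-10,22,3,-.09,1.48],args=((-1,)*4,));return f
E
python3 - <<'E'
from ref import *
st();f=add();x=f.x;s=(-1,)*4;print(f.cost,np.round(x,2).tolist());np.savez('kin.npz',x=x,s=s)
for hd in(-150,-134,-110,-90,-70,-50,-20,20,50,90,130,160):
    print(hd,end=' ')
    for th,z in((0,225),(80,180)):
      e=ik(tcp((600,57,z),hd,th),tool(hd,th),D[-2][0],x,s);print(th,round(e[0],2),np.round(e[1],2),end=' ')
    print()
E
```

```text
11.15 [622.4 285.8 300.3] [ 2.691  1.143 -0.573] F [ 0.1 -0.2 -0.9] w 0.166 107.5 q [-0.29  0.68 -0.5   1.19  0.33  1.76 -1.53]
15.223358789324354 [297.52, 545.11, 493.03, 307.96, 28.88, -15.11, 19.78, 0.83, -0.09, 1.49]
-150 0 0.0 [ 0.13  0.39 -0.48  1.58  0.19  1.22 -1.43] 80 99.68 [-0.92  1.93  1.33  2.42  2.4   2.01 -0.34] 
-134 0 0.0 [ 0.16  0.38 -0.55  1.6   0.21  1.22 -1.19] 80 19.32 [ 1.35  0.95 -1.19  2.17 -0.98  0.62  0.68] 
-110 0 0.0 [ 0.22  0.37 -0.65  1.63  0.24  1.22 -0.83] 80 0.0 [ 1.27  1.05 -1.19  1.97 -0.64  0.83  0.46] 
-90 0 0.0 [ 0.28  0.36 -0.75  1.67  0.26  1.21 -0.52] 80 0.0 [ 1.1   1.16 -1.19  1.68 -0.36  1.2   0.27] 
-70 0 0.0 [ 0.38  0.35 -0.86  1.71  0.28  1.21 -0.21] 80 0.0 [ 0.89  1.24 -1.19  1.39 -0.22  1.58  0.21] 
-50 0 0.0 [ 0.51  0.37 -1.03  1.74  0.34  1.22  0.09] 80 0.0 [ 0.66  1.31 -1.19  1.12 -0.13  1.94  0.22] 
-20 0 0.0 [ 0.66  0.4  -1.19  1.78  0.39  1.23  0.59] 80 66.26 [ 0.5   1.21 -1.07  1.06 -0.05  2.01  0.45] 
20 0 0.0 [ 0.74  0.39 -1.19  1.79  0.38  1.23  1.36] 80 119.88 [-0.73  1.07  0.83  1.07  0.04  2.01  2.24] 
50 0 0.0 [ 0.76  0.43 -1.19  1.75  0.42  1.25  1.91] 80 4.98 [-0.95  1.3   1.15  1.06  0.11  2.01  2.69] 
90 0 0.0 [-0.95  0.58  1.3   1.67 -0.58  1.34 -2.69] 80 0.0 [-0.49  0.83 -0.33  1.55  1.12  2.01  2.03] 
130 0 0.0 [ 0.02  0.33 -0.18  1.63  0.06  1.19 -2.61] 80 0.0 [-0.51  0.6  -0.42  2.13  1.52  1.66  1.93] 
160 0 0.0 [ 0.06  0.36 -0.28  1.58  0.11  1.21 -2.16] 80 5.01 [-1.74  0.99  1.33  2.42  2.25  0.42  1.15]
```

```bash
cat > plan.py <<'E'
from ref import *
def chain(ps):
    """ps: list of (pos,Rot); first from measured state; print the row of every leg"""
    s=ctrl.read_state();p0=s['tool_pos'];A=R.from_rotvec(s['tcp_rot'])
    for p,B in ps:
        t=A.inv().apply(np.array(p)-p0)/750;r=(A.inv()*B).as_rotvec(degrees=True)/30
        print(np.round(t,4).tolist(),np.round(r,4).tolist(),'mm',round(np.linalg.norm(t)*750),'deg',round(np.linalg.norm(r)*30));p0,A=np.array(p),B
def sc(lip,hd,th,g=93):return tcp(lip,hd,th,g),tool(hd,th)
E
python3 - <<'E'
from plan import *
chain([sc((590,200,245),-107,0),sc((599,67,240),-80,0)])
E
```

```text
[-0.0546, 0.0151, -0.0074] [-0.1903, 0.7847, -0.8855] mm 43 deg 36
[-0.1741, 0.03, 0.0067] [-0.0, 0.0, -0.9] mm 133 deg 27
```

>>> arm_command([
  [[-0.01,0.003,-0.002],[-0.03,0.13,-0.15]],
  [[-0.02,0.006,-0.003],[-0.06,0.26,-0.3]],
  [[-0.03,0.009,-0.005],[-0.1,0.4,-0.45]],
  [[-0.04,0.012,-0.006],[-0.13,0.53,-0.6]],
  [[-0.05,0.014,-0.007],[-0.16,0.66,-0.75]],
  [[-0.0546,0.0151,-0.0074],[-0.19,0.785,-0.885]],
  [[-0.0546,0.0151,-0.0074],[-0.19,0.785,-0.885]],
])

```text
clock: 11.85
tool_pos: [606.0, 249.5, 325.6]
tcp_rot: [2.525, 1.863, 0.008]
ft_force: [0.2, -0.8, -1.1]
gripper_width: 0.17
gripper_force: 107.5
```

>>> arm_command([
  [[-0.01,0.002,0],[0,0,-0.1]],
  [[-0.03,0.005,0],[0,0,-0.2]],
  [[-0.06,0.01,0.002],[0,0,-0.35]],
  [[-0.09,0.015,0.003],[0,0,-0.5]],
  [[-0.12,0.02,0.005],[0,0,-0.65]],
  [[-0.15,0.026,0.006],[0,0,-0.8]],
  [[-0.17,0.03,0.0067],[0,0,-0.87]],
  [[-0.1741,0.03,0.0067],[0,0,-0.9]],
  [[-0.1741,0.03,0.0067],[0,0,-0.9]],
  [[-0.1741,0.03,0.0067],[0,0,-0.9]],
])

```text
clock: 12.85
tool_pos: [589.3, 121.8, 319.2]
tcp_rot: [2.021, 2.404, 0.001]
ft_force: [-1.3, 0.8, -1.9]
gripper_width: 0.167
gripper_force: 107.5
```

```bash
python3 - <<'E'
from plan import *
st();chain([sc((599,67,225),-80,25),sc((599,67,190),-80,50),sc((599,67,175),-80,78)])
c=shot('scene','s4');cv2.imwrite('pics/c5.png',cv2.resize(c['frame'][100:280,200:440,::-1],None,fx=3.2,fy=3.2,interpolation=cv2.INTER_CUBIC))
E
```

```text
12.85 [589.3 121.8 319.2] [2.021e+00 2.404e+00 1.000e-03] F [-1.3  0.8 -1.9] w 0.167 107.5 q [ 0.3   0.34 -0.77  1.66  0.25  1.24 -0.35]
[-0.0511, 0.0001, 0.0015] [0.0025, 0.8342, -0.0029] mm 38 deg 25
[-0.07, -0.0, 0.0209] [-0.0, 0.8333, 0.0] mm 55 deg 25
[-0.0721, 0.0, -0.0096] [0.0, 0.9333, 0.0] mm 55 deg 28
```

View pics/c5.png

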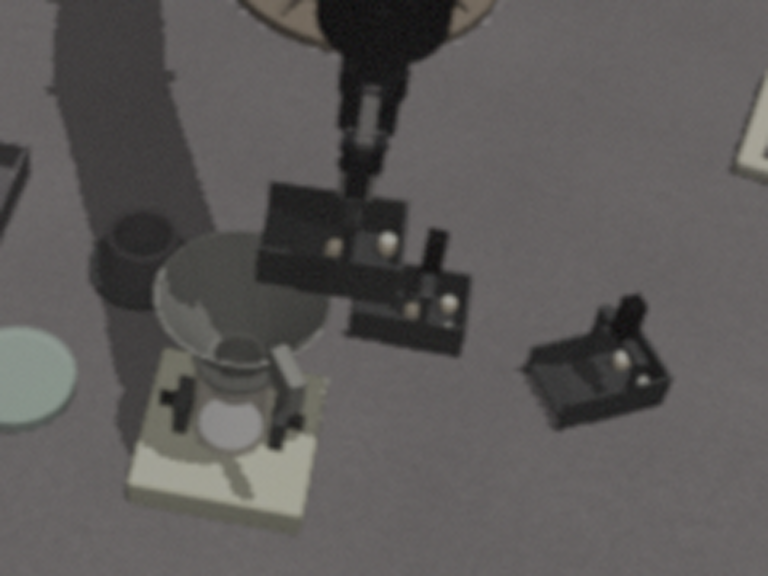

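>>> arm_command([
  [[-0.013,0,0.0],[0,0.2,0]],
  [[-0.026,0,0.001],[0,0.4,0]],
  [[-0.038,0,0.001],[0,0.6,0]],
  [[-0.051,0,0.0015],[0,0.83,0]],
  [[-0.051,0,0.0015],[0,0.83,0]],
])

```text
clock: 13.4
tool_pos: [597.1, 78.4, 316.0]
tcp_rot: [-1.796, -2.12, -0.397]
ft_force: [-0.8, -1.4, -2.3]
gripper_width: 0.167
gripper_force: 107.6
```

>>> arm_command([
  [[-0.014,0,0.004],[0,0.16,0]],
  [[-0.028,0,0.008],[0,0.33,0]],
  [[-0.042,0,0.012],[0,0.5,0]],
  [[-0.056,0,0.017],[0,0.67,0]],
  [[-0.07,0,0.0209],[0,0.83,0]],
  [[-0.07,0,0.0209],[0,0.83,0]],
])

```text
clock: 14.0
tool_pos: [603.3, 40.0, 278.3]
tcp_rot: [-1.535, -1.816, -0.71]
ft_force: [-0.7, -0.5, -0.9]
gripper_width: 0.167
gripper_force: 107.7
```

```bash
python3 - <<'E'
from plan import *
st();chain([sc((599,67,175),-80,78)])
E
```

```text
14.0 [603.3  40.  278.3] [-1.535 -1.816 -0.71 ] F [-0.7 -0.5 -0.9] w 0.167 107.7 q [ 0.83  0.68 -0.91  1.63 -0.36  1.24  0.31]
[-0.0656, 0.0011, -0.0086] [0.0047, 0.9344, -0.0119] mm 50 deg 28
```

>>> arm_command([
  [[-0.012,0,-0.002],[0,0.16,0]],
  [[-0.024,0,-0.003],[0,0.33,0]],
  [[-0.037,0,-0.005],[0,0.5,0]],
  [[-0.049,0.001,-0.006],[0,0.67,0]],
  [[-0.06,0.001,-0.008],[0,0.83,0]],
  [[-0.0656,0.001,-0.0086],[0,0.98,0]],
  [[-0.0656,0.001,-0.0086],[0,0.98,0]],
  [[-0.0656,0.001,-0.0086],[0,0.98,0]],
  [[-0.0656,0.001,-0.0086],[0,0.98,0]],
  [[-0.0656,0.001,-0.0086],[0,0.98,0]],
])

```text
clock: 15.0
tool_pos: [610.3, 7.4, 249.5]
tcp_rot: [-1.205, -1.439, -0.996]
ft_force: [-0.1, -0.9, -1.1]
gripper_width: 0.167
gripper_force: 107.8
```

```bash
python3 - <<'E'
from plan import *
st();c=shot('scene','s5');d=shot('wrist','w5')
cv2.imwrite('pics/c6.png',np.hstack([cv2.resize(c['frame'][120:280,200:360,::-1],(400,400),interpolation=cv2.INTER_CUBIC),np.pad(cv2.resize(d['frame'][:,:,::-1],(400,300)),((0,100),(0,0),(0,0)))]))
chain([sc((599,67,190),-80,52),sc((599,67,235),-80,26),sc((599,69,245),-80,0)])
E
```

```text
15.0 [610.3   7.4 249.5] [-1.205 -1.439 -0.996] F [-0.1 -0.9 -1.1] w 0.167 107.8 q [ 0.94  1.02 -0.96  1.57 -0.53  1.39  0.49]
[0.0502, -0.0008, 0.0367] [0.0017, -0.9013, 0.0026] mm 47 deg 27
[0.0849, -0.0, 0.0056] [-0.0, -0.8667, -0.0] mm 64 deg 26
[0.0458, 0.0005, 0.0317] [0.0, -0.8667, -0.0] mm 42 deg 26
```

View pics/c6.png

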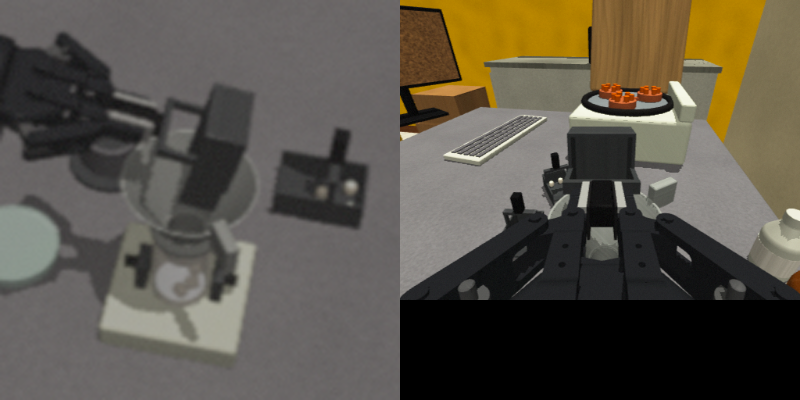

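>>> arm_command([
  [[0.017,0,0.0],[0,-0.3,0]],
  [[0.034,0,0.018],[0,-0.6,0]],
  [[0.0502,-0.0008,0.0367],[0,-0.9,0]],
  [[0.0502,-0.0008,0.0367],[0,-0.9,0]],
])

```text
clock: 15.5
tool_pos: [603.5, 45.2, 285.6]
tcp_rot: [-1.503, -1.809, -0.737]
ft_force: [0.6, 1.2, 0.4]
gripper_width: 0.169
gripper_force: 107.8
```

>>> arm_command([
  [[0.03,0,0.002],[0,-0.29,0]],
  [[0.06,0,0.004],[0,-0.58,0]],
  [[0.0849,0,0.0056],[0,-0.867,0]],
  [[0.0849,0,0.0056],[0,-0.867,0]],
])

```text
clock: 15.9
tool_pos: [595.7, 88.7, 333.4]
tcp_rot: [-1.771, -2.133, -0.415]
ft_force: [0.3, 0.5, -1.2]
gripper_width: 0.168
gripper_force: 107.6
```

>>> arm_command([
  [[0.015,0,0.01],[0,-0.29,0]],
  [[0.03,0,0.02],[0,-0.58,0]],
  [[0.0458,0.0005,0.0317],[0,-0.867,0]],
  [[0.0458,0.0005,0.0317],[0,-0.867,0]],
  [[0.0458,0.0005,0.0317],[0,-0.867,0]],
])

```text
clock: 16.4
tool_pos: [588.6, 125.2, 321.7]
tcp_rot: [-2.013, -2.409, -0.004]
ft_force: [0.3, 0.1, -1.0]
gripper_width: 0.167
gripper_force: 107.6
```

```bash
python3 - <<'E'
from plan import *
st();chain([((620,288,300),tool(-107,0)),((620,288,93.8),tool(-107,0)),((620,288,300),tool(-107,0)),((430,165,290),tool(-83,0))])
E
```

```text
16.4 [588.6 125.2 321.7] [-2.013 -2.409 -0.004] F [ 0.3  0.1 -1. ] w 0.167 107.6 q [ 0.28  0.34 -0.76  1.65  0.24  1.25 -0.34]
[0.2061, 0.0797, 0.0296] [-0.0007, -0.0061, 0.9074] mm 167 deg 27
[0.0, 0.0, 0.2749] [0.0, 0.0, 0.0] mm 206 deg 0
[-0.0, 0.0, -0.2749] [0.0, 0.0, 0.0] mm 206 deg 0
[-0.2309, -0.1943, 0.0133] [-0.0, -0.0, -0.8] mm 227 deg 24
```

>>> arm_command([
  [[0.06,0.023,0.0],[0,-0.006,0.3]],
  [[0.12,0.046,0.01],[0,-0.006,0.6]],
  [[0.18,0.07,0.02],[0,-0.006,0.907]],
  [[0.2061,0.0797,0.0296],[0,-0.006,0.907]],
  [[0.2061,0.0797,0.0296],[0,-0.006,0.907]],
  [[0.2061,0.0797,0.0296],[0,-0.006,0.907]],
])

```text
clock: 17.0
tool_pos: [622.1, 284.0, 298.8]
tcp_rot: [-2.529, -1.862, 0.003]
ft_force: [0.3, -0.4, -1.8]
gripper_width: 0.165
gripper_force: 107.5
```

>>> arm_command([
  [[0,0,0.06],[0,0,0]],
  [[0,0,0.12],[0,0,0]],
  [[0,0,0.18],[0,0,0]],
  [[0,0,0.23],[0,0,0]],
  [[0,0,0.26],[0,0,0]],
  [[0,0,0.27],[0,0,0]],
  [[0,0,0.2735],[0,0,0]],
  [[0,0,0.2735],[0,0,0]],
])

```text
clock: 17.8
tool_pos: [622.7, 284.4, 95.8]
tcp_rot: [2.53, 1.861, 0.002]
ft_force: [-0.1, 0.2, -1.5]
gripper_width: 0.164
gripper_force: 107.7
```

```bash
python3 - <<'E'
from plan import *
st()
E
```

```text
17.8 [622.7 284.4  95.8] [2.530e+00 1.861e+00 2.000e-03] F [-0.1  0.2 -1.5] w 0.164 107.7 q [-0.11  0.67 -0.59  1.67  0.44  0.94 -1.17]
```

Lower the last 2.5 mm, release, rise and go above scoop C.

>>> arm_command([
  [[0,0,0.0015],[0,0,0]],
  [[0,0,0.003],[0,0,0]],
  [[0,0,0.0035],[0,0,0]],
  [[0,0,0.0035],[0,0,0]],
])

```text
clock: 18.2
tool_pos: [622.3, 285.3, 93.2]
tcp_rot: [2.529, 1.862, 0.002]
ft_force: [-2.8, -1.9, 7.6]
gripper_width: 0.168
gripper_force: 109.3
```

>>> arm_command([
  [[0,0,0],[0,0,0]],
  [[0,0,0],[0,0,0]],
  [[0,0,0],[0,0,0]],
  [[0,0,0],[0,0,0]],
  [[0,0,0],[0,0,0]],
], jaw=0.3)

```text
clock: 18.7
tool_pos: [621.8, 285.1, 92.0]
tcp_rot: [2.529, 1.863, -0.0]
ft_force: [-0.1, 0.4, 0.1]
gripper_width: 0.695
gripper_force: 0.0
```

>>> arm_command([
  [[0,0,-0.05],[0,0,0]],
  [[0,0,-0.11],[0,0,0]],
  [[0,0,-0.17],[0,0,0]],
  [[0,0,-0.23],[0,0,0]],
  [[0,0,-0.27],[0,0,0]],
])

```text
clock: 19.2
tool_pos: [622.1, 285.6, 298.1]
tcp_rot: [2.529, 1.862, 0.004]
ft_force: [0.5, 0.5, -0.3]
gripper_width: 0.698
gripper_force: 0.0
```

>>> arm_command([
  [[-0.06,-0.05,0],[0,0,-0.2]],
  [[-0.12,-0.1,0],[0,0,-0.4]],
  [[-0.17,-0.15,0],[0,0,-0.6]],
  [[-0.22,-0.19,0.01],[0,0,-0.8]],
  [[-0.2309,-0.1943,0.0133],[0,0,-0.8]],
  [[-0.2309,-0.1943,0.0133],[0,0,-0.8]],
  [[-0.2309,-0.1943,0.0133],[0,0,-0.8]],
])

```text
clock: 19.9
tool_pos: [431.5, 162.8, 285.1]
tcp_rot: [2.087, 2.345, 0.0]
ft_force: [0.6, 0.8, 0.7]
gripper_width: 0.703
gripper_force: 0.0
```

```bash
python3 - <<'E'
from plan import *
st();c=shot('wrist','w6');cv2.imwrite('pics/w6b.png',cv2.resize(c['frame'][:,:,::-1],(800,600)))
for p in[(430,164,105),(439,311,105),(444,314,105)]:print(p,w2px('w6',p)*1.5625)
E
```

```text
19.9 [431.5 162.8 285.1] [2.087 2.345 0.   ] F [0.6 0.8 0.7] w 0.703 0.0 q [ 0.29  0.1  -0.82  1.98  0.08  1.09 -0.46]
(430, 164, 105) [403.43624662 276.61280639]
(439, 311, 105) [444.86391168  51.19714643]
(444, 314, 105) [453.48164971  46.85275174]
```

View pics/w6b.png

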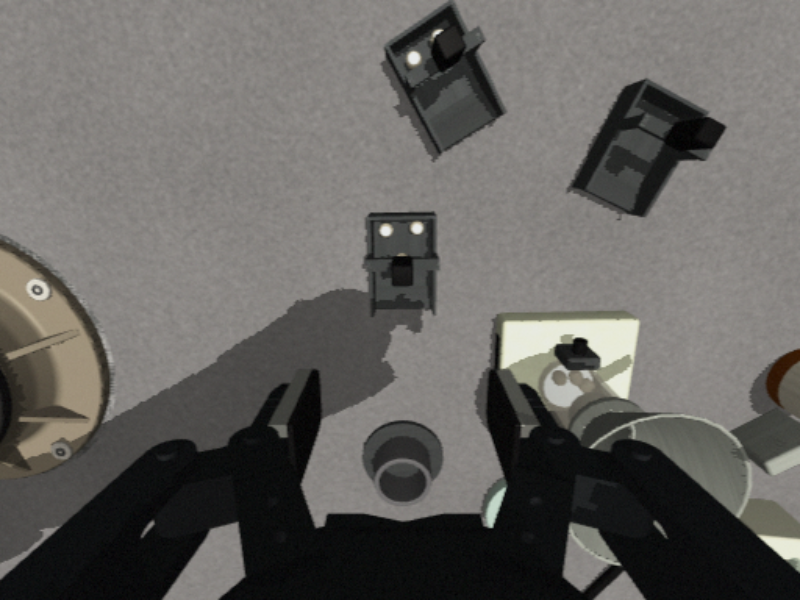

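>>> arm_command([
  [[0.006,-0.0032,0.05],[0,0,0]],
  [[0.006,-0.0032,0.11],[0,0,0]],
  [[0.006,-0.0032,0.17],[0,0,0]],
  [[0.006,-0.0032,0.22],[0,0,0]],
  [[0.006,-0.0032,0.245],[0,0,0]],
  [[0.006,-0.0032,0.256],[0,0,0]],
  [[0.006,-0.0032,0.256],[0,0,0]],
  [[0.006,-0.0032,0.256],[0,0,0]],
])

```text
clock: 20.75
tool_pos: [429.0, 167.9, 93.3]
tcp_rot: [2.086, 2.348, 0.001]
ft_force: [-0.3, -0.8, 0.3]
gripper_width: 0.7
gripper_force: 0.0
```

>>> arm_command([
  [[0,0,0],[0,0,0]],
  [[0,0,0],[0,0,0]],
  [[0,0,0],[0,0,0]],
  [[0,0,0],[0,0,0]],
  [[0,0,0],[0,0,0]],
  [[0,0,0],[0,0,0]],
  [[0,0,0],[0,0,0]],
  [[0,0,0],[0,0,0]],
], jaw=1)

```text
clock: 21.55
tool_pos: [428.9, 167.3, 93.2]
tcp_rot: [2.087, 2.347, 0.001]
ft_force: [-0.8, -1.0, 9.8]
gripper_width: 0.168
gripper_force: 107.5
```

>>> arm_command([
  [[0,0,-0.01],[0,0,0]],
  [[0,0,-0.03],[0,0,0]],
  [[0,0,-0.06],[0,0,0]],
  [[0,0,-0.1],[0,0,0]],
  [[0,0,-0.14],[0,0,0]],
  [[0,0,-0.18],[0,0,0]],
  [[0,0,-0.22],[0,0,0]],
  [[0,0,-0.26],[0,0,0]],
  [[0,0,-0.29],[0,0,0]],
  [[0,0,-0.3],[0,0,0]],
  [[0,0,-0.3],[0,0,0]],
])

```text
clock: 22.65
tool_pos: [428.5, 167.3, 318.2]
tcp_rot: [2.086, 2.347, 0.001]
ft_force: [0.6, -0.1, -2.1]
gripper_width: 0.165
gripper_force: 107.5
```

```bash
python3 - <<'E'
from plan import *
st();print('stand',px2w('w6',403/1.5625,481/1.5625,45),'Bgrip',px2w('w6',455/1.5625,43/1.5625,105))
L=(599,67)
chain([sc((*L,240),-80,0),sc((*L,225),-80,25),sc((*L,190),-80,50),sc((*L,175),-80,79)])
E
```

```text
22.65 [428.5 167.3 318.2] [2.086e+00 2.347e+00 1.000e-03] F [ 0.6 -0.1 -2.1] w 0.165 107.5 q [ 0.32  0.06 -0.85  1.94  0.05  1.16 -0.43]
stand [456.10165824 -63.0689867   45.        ] Bgrip [444.62161169 316.20532283 105.        ]
[-0.0863, 0.206, 0.002] [0.0029, 0.0015, -0.1093] mm 167 deg 3
[-0.0503, 0.0, -0.0014] [-0.0, 0.8333, -0.0] mm 38 deg 25
[-0.07, -0.0, 0.0209] [-0.0, 0.8333, 0.0] mm 55 deg 25
[-0.0743, -0.0, -0.0098] [0.0, 0.9667, 0.0] mm 56 deg 29
```

>>> arm_command([
  [[-0.005,0.015,0],[0,0,0]],
  [[-0.017,0.04,0],[0,0,-0.02]],
  [[-0.034,0.08,0],[0,0,-0.05]],
  [[-0.05,0.12,0.001],[0,0,-0.07]],
  [[-0.067,0.16,0.001],[0,0,-0.09]],
  [[-0.08,0.19,0.002],[0,0,-0.11]],
  [[-0.0863,0.206,0.002],[0,0,-0.11]],
  [[-0.0863,0.206,0.002],[0,0,-0.11]],
  [[-0.0863,0.206,0.002],[0,0,-0.11]],
])

```text
clock: 23.55
tool_pos: [588.7, 121.6, 315.2]
tcp_rot: [-2.017, -2.407, 0.002]
ft_force: [0.1, 0.9, -0.6]
gripper_width: 0.168
gripper_force: 107.6
```

>>> arm_command([
  [[-0.013,0,0.0],[0,0.2,0]],
  [[-0.026,0,0.0],[0,0.4,0]],
  [[-0.038,0,0],[0,0.6,0]],
  [[-0.0503,0,-0.0014],[0,0.83,0]],
  [[-0.0503,0,-0.0014],[0,0.83,0]],
])

```text
clock: 24.05
tool_pos: [596.1, 79.3, 315.6]
tcp_rot: [-1.794, -2.123, -0.396]
ft_force: [-0.1, -1.4, -2.8]
gripper_width: 0.162
gripper_force: 107.7
```

>>> arm_command([
  [[-0.014,0,0.004],[0,0.16,0]],
  [[-0.028,0,0.008],[0,0.33,0]],
  [[-0.042,0,0.012],[0,0.5,0]],
  [[-0.056,0,0.017],[0,0.67,0]],
  [[-0.07,0,0.0209],[0,0.83,0]],
  [[-0.07,0,0.0209],[0,0.83,0]],
])

```text
clock: 24.65
tool_pos: [602.4, 40.9, 277.9]
tcp_rot: [-1.533, -1.818, -0.709]
ft_force: [-0.1, -0.7, -1.4]
gripper_width: 0.163
gripper_force: 107.7
```

>>> arm_command([
  [[-0.012,0,-0.002],[0,0.16,0]],
  [[-0.024,0,-0.003],[0,0.33,0]],
  [[-0.037,0,-0.005],[0,0.5,0]],
  [[-0.049,0,-0.006],[0,0.67,0]],
  [[-0.062,0,-0.008],[0,0.83,0]],
  [[-0.0743,0,-0.0098],[0,0.97,0]],
  [[-0.0743,0,-0.0098],[0,0.97,0]],
  [[-0.0743,0,-0.0098],[0,0.97,0]],
  [[-0.0743,0,-0.0098],[0,0.97,0]],
  [[-0.0743,0,-0.0098],[0,0.97,0]],
])

```text
clock: 25.65
tool_pos: [610.3, 3.6, 244.6]
tcp_rot: [-1.207, -1.444, -0.992]
ft_force: [0.0, 0.3, -0.8]
gripper_width: 0.17
gripper_force: 107.8
```

```bash
python3 - <<'E'
from plan import *
st();c=shot('scene','s7');d=shot('wrist','w7')
chain([sc((599,67,190),-80,52),sc((599,67,235),-80,26),sc((599,69,245),-80,0),((428.9,167.3,315),tool(-83,0))])
E
```

```text
25.65 [610.3   3.6 244.6] [-1.207 -1.444 -0.992] F [ 0.   0.3 -0.8] w 0.17 107.8 q [ 0.94  1.02 -0.96  1.56 -0.52  1.39  0.49]
[0.0579, 0.0, 0.0402] [-0.0016, -0.8915, 0.003] mm 53 deg 27
[0.0849, -0.0, 0.0056] [-0.0, -0.8667, -0.0] mm 64 deg 26
[0.0458, 0.0005, 0.0317] [0.0, -0.8667, -0.0] mm 42 deg 26
[0.0951, -0.2006, 0.0093] [0.0, -0.0, 0.1] mm 167 deg 3
```

>>> arm_command([
  [[0.017,0,0.0],[0,-0.3,0]],
  [[0.034,0,0.018],[0,-0.6,0]],
  [[0.0579,0,0.0402],[0,-0.89,0]],
  [[0.0579,0,0.0402],[0,-0.89,0]],
])

```text
clock: 26.15
tool_pos: [603.5, 45.9, 286.3]
tcp_rot: [-1.501, -1.81, -0.736]
ft_force: [0.3, 1.6, -0.4]
gripper_width: 0.169
gripper_force: 107.7
```

>>> arm_command([
  [[0.03,0,0.002],[0,-0.29,0]],
  [[0.06,0,0.004],[0,-0.58,0]],
  [[0.0849,0,0.0056],[0,-0.867,0]],
  [[0.0849,0,0.0056],[0,-0.867,0]],
])

```text
clock: 26.55
tool_pos: [595.6, 89.0, 333.5]
tcp_rot: [-1.769, -2.134, -0.414]
ft_force: [-0.7, 0.7, -0.9]
gripper_width: 0.168
gripper_force: 107.8
```

>>> arm_command([
  [[0.015,0,0.01],[0,-0.29,0]],
  [[0.03,0,0.02],[0,-0.58,0]],
  [[0.0458,0.0005,0.0317],[0,-0.867,0]],
  [[0.0458,0.0005,0.0317],[0,-0.867,0]],
  [[0.0458,0.0005,0.0317],[0,-0.867,0]],
])

```text
clock: 27.05
tool_pos: [588.4, 125.3, 321.8]
tcp_rot: [-2.011, -2.411, -0.003]
ft_force: [-0.5, -1.3, -1.6]
gripper_width: 0.168
gripper_force: 107.7
```

>>> arm_command([
  [[0.03,-0.05,0],[0,0,0.05]],
  [[0.05,-0.1,0],[0,0,0.1]],
  [[0.07,-0.15,0.005],[0,0,0.1]],
  [[0.0951,-0.2006,0.0093],[0,0,0.1]],
  [[0.0951,-0.2006,0.0093],[0,0,0.1]],
  [[0.0951,-0.2006,0.0093],[0,0,0.1]],
])

```text
clock: 27.65
tool_pos: [428.9, 165.5, 314.9]
tcp_rot: [-2.082, -2.35, -0.003]
ft_force: [0.9, -0.4, -1.2]
gripper_width: 0.17
gripper_force: 108.0
```

```bash
python3 - <<'E'
from plan import *
st();chain([((428.9,167.3,93.2),tool(-83,0)),((428.9,167.3,290),tool(-83,0)),((446,317,290),tool(-58.5,0))])
# B position check by top camera: white-blob search in B region vs first picture
c=shot('top','t8');a=cv2.imread('pics/top0.png').astype(int)[190:250,105:165];b=cv2.imread('pics/t8.png').astype(int)[190:250,105:165]
print('diffB',np.abs(a-b).mean())
E
```

```text
27.65 [428.9 165.5 314.9] [-2.082 -2.35  -0.003] F [ 0.9 -0.4 -1.2] w 0.17 108.0 q [ 0.32  0.06 -0.84  1.95  0.05  1.15 -0.42]
[0.0016, 0.0002, 0.2956] [0.0008, -0.0048, -0.0023] mm 222 deg 0
[-0.0, 0.0, -0.2624] [0.0, 0.0, 0.0] mm 197 deg 0
[0.1953, 0.047, -0.0] [-0.0, 0.0, -0.8167] mm 151 deg 25
diffB 33.68990740740741
```

>>> arm_command([
  [[0,0,0.06],[0,-0.005,0]],
  [[0,0,0.12],[0,-0.005,0]],
  [[0,0,0.18],[0,-0.005,0]],
  [[0,0,0.24],[0,-0.005,0]],
  [[0,0,0.275],[0,-0.005,0]],
  [[0,0,0.29],[0,-0.005,0]],
  [[0,0,0.2945],[0,-0.005,0]],
  [[0,0,0.296],[0,-0.005,0]],
  [[0,0,0.296],[0,-0.005,0]],
])

```text
clock: 28.6
tool_pos: [429.9, 167.0, 93.4]
tcp_rot: [2.082, 2.352, 0.001]
ft_force: [0.7, 0.0, -0.2]
gripper_width: 0.167
gripper_force: 108.0
```

>>> arm_command([
  [[0,0,0],[0,0,0]],
  [[0,0,0],[0,0,0]],
  [[0,0,0],[0,0,0]],
  [[0,0,0],[0,0,0]],
  [[0,0,0],[0,0,0]],
], jaw=0.3)

```text
clock: 29.1
tool_pos: [428.9, 167.1, 92.7]
tcp_rot: [-2.081, -2.353, -0.0]
ft_force: [0.5, 0.7, 0.3]
gripper_width: 0.7
gripper_force: 0.0
```

>>> arm_command([
  [[0,0,-0.05],[0,0,0]],
  [[0,0,-0.11],[0,0,0]],
  [[0,0,-0.17],[0,0,0]],
  [[0,0,-0.23],[0,0,0]],
  [[0,0,-0.262],[0,0,0]],
])

```text
clock: 29.6
tool_pos: [429.4, 167.7, 292.6]
tcp_rot: [2.079, 2.352, 0.004]
ft_force: [-0.4, -0.1, 0.0]
gripper_width: 0.699
gripper_force: 0.0
```

>>> arm_command([
  [[0.05,0.01,0],[0,0,-0.2]],
  [[0.1,0.02,0],[0,0,-0.4]],
  [[0.15,0.035,0],[0,0,-0.6]],
  [[0.1953,0.047,0],[0,0,-0.8167]],
  [[0.1953,0.047,0],[0,0,-0.8167]],
  [[0.1953,0.047,0],[0,0,-0.8167]],
  [[0.1953,0.047,0],[0,0,-0.8167]],
])

```text
clock: 30.3
tool_pos: [445.9, 316.0, 288.9]
tcp_rot: [1.536, 2.74, -0.001]
ft_force: [-0.1, -0.5, 0.6]
gripper_width: 0.703
gripper_force: 0.0
```

```bash
python3 - <<'E'
from plan import *
st();c=shot('wrist','w8');g=cv2.cvtColor(c['frame'],cv2.COLOR_RGB2GRAY)[110:225,200:320]
# grip = very dark blob; dark scoop
print('pred',w2px('w8',(446,317,105)),g.min())
for t,ch in((25,'grip'),(70,'scoop')):
    n,l,s,cc=cv2.connectedComponentsWithStats((g<t).astype(np.uint8))
    for i in range(1,n):
        if s[i,4]>40:
            ys,xs=np.where(l==i);print(ch,s[i]+[200,110,0,0,0],np.round(cc[i]+[200,110],1),cv2.minAreaRect(np.c_[xs,ys].astype(np.float32)))
n,l,s,cc=cv2.connectedComponentsWithStats((g>150).astype(np.uint8));print([(s[i,4],np.round(cc[i]+[200,110])) for i in range(1,n)])
E
```

```text
30.3 [445.9 316.  288.9] [ 1.536e+00  2.740e+00 -1.000e-03] F [-0.1 -0.5  0.6] w 0.703 0.0 q [ 0.08  0.32 -0.98  1.81  0.28  1.17 -0.44]
pred [260.28290254 177.52893445] 1
grip [249 163  15  20 148] [255.9 170.8] ((56.13822937011719, 62.29705810546875), (19.17412757873535, 13.11510181427002), 85.60128784179688)
grip [200 212  25  13 147] [210.2 219.6] ((11.10000228881836, 110.20001220703125), (26.246904373168945, 8.538147926330566), 18.434947967529297)
scoop [233 134  43   7 110] [254.5 136.6] ((53.95587921142578, 26.573530197143555), (2.7096774578094482, 42.39444351196289), 84.0938491821289)
scoop [ 233  138   47   64 1152] [253.3 171. ] ((56.67396926879883, 58.03829574584961), (59.267757415771484, 46.12313461303711), 79.2156982421875)
scoop [271 171   9  24 145] [275.6 181.8] ((75.6877670288086, 72.40829467773438), (23.855548858642578, 6.806430816650391), 82.40535736083984)
scoop [200 211  28  14 234] [210.2 219.6] ((13.5, 107.5), (27.0, 13.0), 0.0)
[(np.int32(49), array([264., 144.])), (np.int32(46), array([247., 148.]))]
```

>>> arm_command([
  [[0.0033,-0.0048,0.04],[0,0,-0.2]],
  [[0.0033,-0.0048,0.1],[0,0,-0.2]],
  [[0.0033,-0.0048,0.16],[0,0,-0.2]],
  [[0.0033,-0.0048,0.21],[0,0,-0.2]],
  [[0.0033,-0.0048,0.245],[0,0,-0.2]],
  [[0.0033,-0.0048,0.261],[0,0,-0.2]],
  [[0.0033,-0.0048,0.261],[0,0,-0.2]],
  [[0.0033,-0.0048,0.261],[0,0,-0.2]],
])

```text
clock: 31.15
tool_pos: [442.1, 317.2, 94.6]
tcp_rot: [1.389, 2.817, 0.002]
ft_force: [-0.0, -0.8, 0.3]
gripper_width: 0.697
gripper_force: 0.0
```

>>> arm_command([
  [[0,0,0],[0,0,0]],
  [[0,0,0],[0,0,0]],
  [[0,0,0],[0,0,0]],
  [[0,0,0],[0,0,0]],
  [[0,0,0],[0,0,0]],
  [[0,0,0],[0,0,0]],
  [[0,0,0],[0,0,0]],
  [[0,0,0],[0,0,0]],
], jaw=1)

```text
clock: 31.95
tool_pos: [442.0, 317.2, 94.1]
tcp_rot: [1.389, 2.817, 0.001]
ft_force: [0.1, -0.6, 9.5]
gripper_width: 0.17
gripper_force: 107.2
```

>>> arm_command([
  [[0,0,-0.01],[0,0,0]],
  [[0,0,-0.03],[0,0,0]],
  [[0,0,-0.06],[0,0,0]],
  [[0,0,-0.1],[0,0,0]],
  [[0,0,-0.14],[0,0,0]],
  [[0,0,-0.18],[0,0,0]],
  [[0,0,-0.22],[0,0,0]],
  [[0,0,-0.26],[0,0,0]],
  [[0,0,-0.29],[0,0,0]],
  [[0,0,-0.3],[0,0,0]],
  [[0,0,-0.3],[0,0,0]],
])

```text
clock: 33.05
tool_pos: [441.6, 317.2, 319.5]
tcp_rot: [1.388, 2.817, 0.002]
ft_force: [-0.3, 0.3, -1.9]
gripper_width: 0.167
gripper_force: 107.4
```

```bash
python3 - <<'E'
from plan import *
st()
L=(599,67)
chain([sc((*L,240),-80,0),sc((*L,225),-80,25),sc((*L,190),-80,50),sc((*L,175),-80,79)])
E
```

```text
33.05 [441.6 317.2 319.5] [1.388e+00 2.817e+00 2.000e-03] F [-0.3  0.3 -1.9] w 0.167 107.4 q [ 0.11  0.29 -1.02  1.77  0.26  1.22 -0.32]
[-0.3274, -0.0028, 0.0035] [0.0032, 0.0003, 0.9178] mm 246 deg 28
[-0.0503, 0.0, -0.0014] [-0.0, 0.8333, -0.0] mm 38 deg 25
[-0.07, -0.0, 0.0209] [-0.0, 0.8333, 0.0] mm 55 deg 25
[-0.0743, -0.0, -0.0098] [0.0, 0.9667, 0.0] mm 56 deg 29
```

>>> arm_command([
  [[-0.02,0,0],[0,0,0.08]],
  [[-0.06,0,0],[0,0,0.18]],
  [[-0.11,-0.001,0.001],[0,0,0.32]],
  [[-0.16,-0.001,0.001],[0,0,0.46]],
  [[-0.21,-0.002,0.002],[0,0,0.6]],
  [[-0.26,-0.002,0.003],[0,0,0.74]],
  [[-0.3,-0.003,0.0035],[0,0,0.85]],
  [[-0.32,-0.0028,0.0035],[0,0,0.9]],
  [[-0.3274,-0.0028,0.0035],[0,0,0.918]],
  [[-0.3274,-0.0028,0.0035],[0,0,0.918]],
  [[-0.3274,-0.0028,0.0035],[0,0,0.918]],
])

```text
clock: 34.15
tool_pos: [588.7, 122.5, 315.7]
tcp_rot: [-2.016, -2.409, -0.0]
ft_force: [-0.2, 1.2, -0.9]
gripper_width: 0.165
gripper_force: 107.4
```

>>> arm_command([
  [[-0.013,0,0.0],[0,0.2,0]],
  [[-0.026,0,0.0],[0,0.4,0]],
  [[-0.038,0,0],[0,0.6,0]],
  [[-0.0503,0,-0.0014],[0,0.83,0]],
  [[-0.0503,0,-0.0014],[0,0.83,0]],
])

```text
clock: 34.65
tool_pos: [596.6, 79.8, 315.3]
tcp_rot: [-1.792, -2.123, -0.397]
ft_force: [0.8, -1.6, -1.5]
gripper_width: 0.166
gripper_force: 107.5
```

>>> arm_command([
  [[-0.014,0,0.004],[0,0.16,0]],
  [[-0.028,0,0.008],[0,0.33,0]],
  [[-0.042,0,0.012],[0,0.5,0]],
  [[-0.056,0,0.017],[0,0.67,0]],
  [[-0.07,0,0.0209],[0,0.83,0]],
  [[-0.07,0,0.0209],[0,0.83,0]],
])

```text
clock: 35.25
tool_pos: [602.9, 41.3, 277.6]
tcp_rot: [-1.532, -1.817, -0.71]
ft_force: [-0.7, 0.1, -2.0]
gripper_width: 0.165
gripper_force: 107.6
```

>>> arm_command([
  [[-0.012,0,-0.002],[0,0.16,0]],
  [[-0.024,0,-0.003],[0,0.33,0]],
  [[-0.037,0,-0.005],[0,0.5,0]],
  [[-0.049,0,-0.006],[0,0.67,0]],
  [[-0.062,0,-0.008],[0,0.83,0]],
  [[-0.0743,0,-0.0098],[0,0.97,0]],
  [[-0.0743,0,-0.0098],[0,0.97,0]],
  [[-0.0743,0,-0.0098],[0,0.97,0]],
  [[-0.0743,0,-0.0098],[0,0.97,0]],
  [[-0.0743,0,-0.0098],[0,0.97,0]],
])

```text
clock: 36.25
tool_pos: [610.4, 3.5, 244.1]
tcp_rot: [-1.207, -1.443, -0.992]
ft_force: [-0.4, 0.7, -0.8]
gripper_width: 0.166
gripper_force: 107.7
```

```bash
python3 - <<'E'
from plan import *
st();c=shot('scene','s9');d=shot('wrist','w9')
chain([sc((599,67,190),-80,52),sc((599,67,235),-80,26),sc((599,69,245),-80,0),((443,317,315),tool(-58,0))])
E
```

```text
36.25 [610.4   3.5 244.1] [-1.207 -1.443 -0.992] F [-0.4  0.7 -0.8] w 0.166 107.7 q [ 0.96  1.05 -1.01  1.56 -0.47  1.37  0.45]
[0.0585, 0.0, 0.0402] [-0.0006, -0.8925, 0.0022] mm 53 deg 27
[0.0849, -0.0, 0.0056] [-0.0, -0.8667, -0.0] mm 64 deg 26
[0.0458, 0.0005, 0.0317] [0.0, -0.8667, -0.0] mm 42 deg 26
[0.2884, -0.1474, 0.0093] [-0.0, -0.0, -0.7333] mm 243 deg 22
```

>>> arm_command([
  [[0.017,0,0.0],[0,-0.3,0]],
  [[0.034,0,0.018],[0,-0.6,0]],
  [[0.0585,0,0.0402],[0,-0.89,0]],
  [[0.0585,0,0.0402],[0,-0.89,0]],
])

```text
clock: 36.75
tool_pos: [603.5, 45.9, 286.4]
tcp_rot: [-1.501, -1.81, -0.736]
ft_force: [-0.6, 1.5, -0.1]
gripper_width: 0.165
gripper_force: 107.6
```

>>> arm_command([
  [[0.03,0,0.002],[0,-0.29,0]],
  [[0.06,0,0.004],[0,-0.58,0]],
  [[0.0849,0,0.0056],[0,-0.867,0]],
  [[0.0849,0,0.0056],[0,-0.867,0]],
])

```text
clock: 37.15
tool_pos: [595.6, 88.9, 333.5]
tcp_rot: [-1.769, -2.133, -0.414]
ft_force: [0.7, 1.7, -0.3]
gripper_width: 0.161
gripper_force: 107.7
```

>>> arm_command([
  [[0.015,0,0.01],[0,-0.29,0]],
  [[0.03,0,0.02],[0,-0.58,0]],
  [[0.0458,0.0005,0.0317],[0,-0.867,0]],
  [[0.0458,0.0005,0.0317],[0,-0.867,0]],
  [[0.0458,0.0005,0.0317],[0,-0.867,0]],
])

```text
clock: 37.65
tool_pos: [588.5, 125.2, 321.8]
tcp_rot: [-2.011, -2.409, -0.004]
ft_force: [0.6, -0.7, -1.4]
gripper_width: 0.169
gripper_force: 107.6
```

>>> arm_command([
  [[0.05,-0.025,0],[0,0,-0.12]],
  [[0.1,-0.05,0],[0,0,-0.25]],
  [[0.15,-0.075,0.003],[0,0,-0.4]],
  [[0.2,-0.1,0.005],[0,0,-0.55]],
  [[0.25,-0.13,0.009],[0,0,-0.7]],
  [[0.2884,-0.1474,0.0093],[0,0,-0.7333]],
  [[0.2884,-0.1474,0.0093],[0,0,-0.7333]],
  [[0.2884,-0.1474,0.0093],[0,0,-0.7333]],
])

```text
clock: 38.45
tool_pos: [443.6, 315.3, 315.0]
tcp_rot: [-1.523, -2.744, -0.003]
ft_force: [0.1, -0.8, -1.0]
gripper_width: 0.17
gripper_force: 107.7
```

```bash
python3 - <<'E'
from plan import *
st();chain([((443,317,93.8),tool(-58,0)),((443,317,300),tool(-58,0)),((560,230,330),tool(-85,0)),((662,108,320),down(np.radians(70)))])
E
```

```text
38.45 [443.6 315.3 315. ] [-1.523 -2.744 -0.003] F [ 0.1 -0.8 -1. ] w 0.17 107.7 q [ 0.09  0.29 -0.98  1.78  0.25  1.21 -0.4 ]
[0.0011, 0.0004, 0.2949] [0.0004, -0.0078, -0.0027] mm 221 deg 0
[-0.0, 0.0, -0.2749] [0.0, 0.0, 0.0] mm 206 deg 0
[-0.181, 0.0708, -0.04] [0.0, 0.0, 0.9] mm 149 deg 27
[-0.1739, 0.1213, 0.0133] [-0.0, 0.0, 0.8333] mm 159 deg 25
```

>>> arm_command([
  [[0,0,0.06],[0,-0.007,0]],
  [[0,0,0.12],[0,-0.007,0]],
  [[0,0,0.18],[0,-0.007,0]],
  [[0,0,0.24],[0,-0.007,0]],
  [[0,0,0.275],[0,-0.007,0]],
  [[0,0,0.29],[0,-0.007,0]],
  [[0,0,0.2945],[0,-0.007,0]],
  [[0,0,0.2955],[0,-0.007,0]],
  [[0,0,0.2955],[0,-0.007,0]],
])

```text
clock: 39.35
tool_pos: [444.2, 316.3, 94.3]
tcp_rot: [1.525, 2.745, 0.002]
ft_force: [-0.0, -0.3, -0.7]
gripper_width: 0.163
gripper_force: 107.7
```

>>> arm_command([
  [[0,0,0],[0,0,0]],
  [[0,0,0],[0,0,0]],
  [[0,0,0],[0,0,0]],
  [[0,0,0],[0,0,0]],
  [[0,0,0],[0,0,0]],
], jaw=0.3)

```text
clock: 39.85
tool_pos: [443.0, 317.0, 93.6]
tcp_rot: [1.523, 2.747, 0.001]
ft_force: [-0.2, -0.1, -0.1]
gripper_width: 0.704
gripper_force: 0.0
```

>>> arm_command([
  [[0,0,-0.05],[0,0,0]],
  [[0,0,-0.11],[0,0,0]],
  [[0,0,-0.17],[0,0,0]],
  [[0,0,-0.23],[0,0,0]],
  [[0,0,-0.275],[0,0,0]],
])

```text
clock: 40.35
tool_pos: [442.7, 317.4, 302.6]
tcp_rot: [1.522, 2.746, 0.003]
ft_force: [0.7, -0.3, -0.2]
gripper_width: 0.699
gripper_force: 0.0
```

>>> arm_command([
  [[-0.06,0.023,-0.01],[0,0,0.25]],
  [[-0.12,0.046,-0.03],[0,0,0.5]],
  [[-0.18,0.07,-0.04],[0,0,0.75]],
  [[-0.181,0.0708,-0.04],[0,0,0.9]],
  [[-0.181,0.0708,-0.04],[0,0,0.9]],
])

```text
clock: 40.85
tool_pos: [560.3, 229.2, 329.7]
tcp_rot: [2.126, 2.312, 0.001]
ft_force: [-1.2, 0.2, 0.1]
gripper_width: 0.704
gripper_force: 0.0
```

```bash
python3 - <<'E'
from plan import *
st();c=shot('scene','s10')['frame'][:,:,::-1];d=shot('wrist','w10')['frame'][:,:,::-1];t=shot('top','t10')['frame'][:,:,::-1]
r=lambda a,w,h:cv2.resize(a,(w,h),interpolation=cv2.INTER_CUBIC)
cv2.imwrite('pics/m1.png',np.vstack([np.hstack([r(d,400,300),r(c[130:280,220:420],400,300)]),np.hstack([r(t[120:255,100:280],400,300),r(t[125:260,240:420],400,300)])]))
E
```

```text
40.85 [560.3 229.2 329.7] [2.126e+00 2.312e+00 1.000e-03] F [-1.2  0.2  0.1] w 0.704 0.0 q [ 0.15  0.35 -0.83  1.63  0.27  1.27 -0.64]
```

View pics/m1.png

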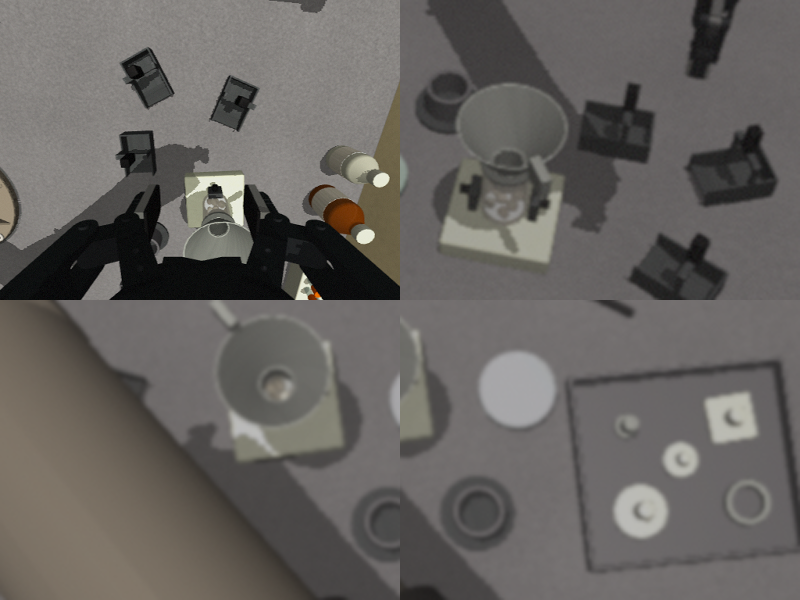

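Composite shows all three scoops empty and upright, white pieces in the jar bottom (tile 2 at (505,205)), funnel interior clear, tray parts and lid unmoved at tile 4 (640,512), no strays.

```bash
python3 - <<'E'
from plan import *
for r,z in((59,202),(93,202),(0,185)):
    p=(600.8+r*np.cos(np.radians(40))+.0,57.5+r*np.sin(np.radians(40)),z);print(r,(w2px('t10',p)-[100,120])/.45+[0,300], w2px('t10',p))
print('lid0',px2w('t10',240+240*.45,125+212*.45,22),'knob',px2w('t10',240+(647-400)*.45,125+210*.45,54))
chain([((625,160,330),down(np.radians(68))),((664,109.3,330),down(np.radians(40)))])
E
```

```text
59 [236.19347149 325.89816168] [206.28706217 131.65417276]
93 [214.66058364 301.01018323] [196.59726264 120.45458246]
0 [274.92735225 372.97655173] [223.71730851 152.83944828]
lid0 [ 452.46675365 -257.71643112   22.        ] knob [ 452.92284509 -258.75441679   54.        ]
[-0.1024, 0.0794, -0.0001] [0.0017, -0.0002, 0.9085] mm 97 deg 27
[-0.0432, 0.0735, 0.0] [0.0, -0.0, 0.9333] mm 64 deg 28
```

>>> arm_command([
  [[-0.05,0.04,0],[0,0,0.3]],
  [[-0.1,0.075,0],[0,0,0.6]],
  [[-0.1024,0.0794,0],[0,0,0.908]],
  [[-0.1024,0.0794,0],[0,0,0.908]],
  [[-0.1024,0.0794,0],[0,0,0.908]],
])

```text
clock: 41.5
tool_pos: [624.6, 160.4, 330.2]
tcp_rot: [2.602, 1.759, 0.002]
ft_force: [-0.5, 0.2, -0.4]
gripper_width: 0.705
gripper_force: 0.0
```

>>> arm_command([
  [[-0.02,0.04,0],[0,0,0.3]],
  [[-0.0432,0.0735,0],[0,0,0.6]],
  [[-0.0432,0.0735,0],[0,0,0.933]],
  [[-0.0432,0.0735,0],[0,0,0.933]],
  [[-0.0432,0.0735,0],[0,0,0.933]],
])

```text
clock: 42.0
tool_pos: [663.7, 109.5, 330.3]
tcp_rot: [2.951, 1.077, 0.002]
ft_force: [0.5, 0.1, -0.5]
gripper_width: 0.701
gripper_force: 0.0
```

```bash
python3 - <<'E'
from plan import *
st();c=shot('wrist','w11')
g=cv2.cvtColor(c['frame'],cv2.COLOR_RGB2GRAY)
a=w2px('w11',(600.8+59*.766,57.5+59*.643,202));b=w2px('w11',(600.8+93*.766,57.5+93*.643,202));m=(a+b)/2;print(a,b)
y=int(m[1])
for yy in range(int(b[1])-8,int(a[1])+6,4): print(yy,g[yy,int(m[0])-12:int(m[0])+14].tolist())
chain([((664,109.3,191.5),down(np.radians(40)))])
E
```

```text
42.0 [663.7 109.5 330.3] [2.951e+00 1.077e+00 2.000e-03] F [ 0.5  0.1 -0.5] w 0.701 0.0 q [ 0.15  0.42 -0.57  1.49  0.23  1.3  -1.31]
[257.85935395 212.50339113] [257.88487383 178.79115478]
170 [232, 231, 232, 232, 231, 232, 231, 217, 150, 68, 69, 70, 70, 67, 69, 69, 67, 67, 83, 130, 155, 157, 158, 197, 227, 224]
174 [231, 231, 231, 232, 230, 232, 231, 190, 73, 74, 75, 78, 75, 76, 75, 71, 75, 73, 68, 98, 143, 155, 156, 159, 156, 160]
178 [231, 230, 232, 232, 232, 232, 232, 208, 170, 197, 199, 196, 195, 193, 194, 193, 192, 186, 170, 126, 128, 157, 160, 155, 155, 159]
182 [231, 231, 231, 231, 232, 232, 232, 206, 170, 193, 196, 195, 191, 191, 193, 193, 189, 186, 170, 131, 126, 153, 155, 154, 152, 157]
186 [231, 231, 233, 231, 231, 230, 231, 205, 172, 194, 194, 191, 188, 188, 190, 189, 186, 184, 167, 139, 140, 155, 153, 153, 154, 199]
190 [86, 185, 230, 231, 233, 232, 232, 206, 172, 191, 193, 190, 188, 188, 191, 187, 184, 182, 162, 135, 139, 154, 155, 158, 158, 200]
194 [25, 82, 134, 173, 175, 142, 126, 140, 168, 189, 191, 188, 184, 185, 188, 185, 183, 179, 161, 123, 110, 121, 125, 145, 152, 151]
198 [45, 92, 128, 145, 177, 195, 194, 177, 168, 187, 189, 185, 185, 185, 185, 184, 183, 177, 155, 120, 132, 181, 178, 145, 120, 117]
202 [154, 190, 193, 195, 192, 178, 150, 151, 168, 183, 187, 185, 182, 183, 185, 182, 179, 174, 154, 118, 103, 119, 165, 193, 192, 175]
206 [147, 117, 109, 97, 78, 75, 90, 124, 164, 181, 185, 185, 181, 181, 185, 181, 181, 171, 148, 111, 77, 68, 72, 78, 80, 86]
210 [69, 70, 68, 70, 68, 70, 66, 68, 70, 68, 67, 64, 69, 70, 67, 67, 70, 68, 68, 70, 70, 72, 71, 70, 70, 73]
214 [66, 67, 66, 67, 68, 67, 68, 69, 66, 68, 69, 71, 65, 68, 68, 67, 67, 68, 69, 70, 72, 71, 70, 74, 69, 69]
[-0.0, 0.0002, 0.1852] [0.0013, -0.0024, 0.0052] mm 139 deg 0
```

>>> arm_command([
  [[0,0,0.06],[0,0,0]],
  [[0,0,0.11],[0,0,0]],
  [[0,0,0.15],[0,0,0]],
  [[0,0,0.175],[0,0,0]],
  [[0,0,0.185],[0,0,0]],
  [[0,0,0.185],[0,0,0]],
  [[0,0,0.185],[0,0,0]],
])

```text
clock: 42.75
tool_pos: [665.0, 108.3, 192.6]
tcp_rot: [2.953, 1.071, 0.004]
ft_force: [0.0, 1.0, 0.5]
gripper_width: 0.699
gripper_force: 0.0
```

>>> arm_command([
  [[0,0,0],[0,0,0]],
  [[0,0,0],[0,0,0]],
  [[0,0,0],[0,0,0]],
  [[0,0,0],[0,0,0]],
  [[0,0,0],[0,0,0]],
  [[0,0,0],[0,0,0]],
  [[0,0,0],[0,0,0]],
  [[0,0,0],[0,0,0]],
], jaw=1, grip_force=100)

```text
clock: 43.55
tool_pos: [664.9, 107.8, 191.9]
tcp_rot: [2.954, 1.068, 0.003]
ft_force: [-0.5, -0.3, 6.1]
gripper_width: 0.122
gripper_force: 97.4
```

>>> arm_command([
  [[0,0,-0.01],[0,0,0]],
  [[0,0,-0.025],[0,0,0]],
  [[0,0,-0.045],[0,0,0]],
  [[0,0,-0.065],[0,0,0]],
  [[0,0,-0.08],[0,0,0]],
  [[0,0,-0.08],[0,0,0]],
  [[0,0,-0.08],[0,0,0]],
])

```text
clock: 44.25
tool_pos: [664.5, 107.7, 251.5]
tcp_rot: [2.954, 1.068, 0.002]
ft_force: [-0.6, -1.0, -1.5]
gripper_width: 0.122
gripper_force: 97.4
```

```bash
python3 - <<'E'
from plan import *
st();c=shot('scene','s12')
chain([((516.6,-16.2,240),down(np.radians(40))),((516.6,-16.2,121.8),down(np.radians(40)))])
E
```

```text
44.25 [664.5 107.7 251.5] [2.954e+00 1.068e+00 2.000e-03] F [-0.6 -1.  -1.5] w 0.122 97.4 q [ 0.15  0.48 -0.56  1.58  0.27  1.16 -1.35]
[-0.257, 0.0009, 0.0145] [0.0013, -0.0008, -0.0082] mm 193 deg 0
[-0.0, -0.0, 0.1576] [0.0, 0.0, 0.0] mm 118 deg 0
```

>>> arm_command([
  [[-0.03,0,0],[0,0,0]],
  [[-0.08,0,0],[0,0,0]],
  [[-0.13,0,0],[0,0,0]],
  [[-0.18,0.0005,0],[0,0,0]],
  [[-0.22,0.001,0.01],[0,0,0]],
  [[-0.245,0.0013,0.0145],[0,0,0]],
  [[-0.256,0.0013,0.0145],[0,0,0]],
  [[-0.256,0.0013,0.0145],[0,0,0]],
  [[-0.256,0.0013,0.0145],[0,0,0]],
])

```text
clock: 45.2
tool_pos: [518.3, -15.2, 240.4]
tcp_rot: [2.954, 1.069, 0.003]
ft_force: [-0.8, 0.3, -0.5]
gripper_width: 0.123
gripper_force: 97.4
```

```bash
python3 - <<'E'
from plan import *
st();c=shot('scene','s13');print('stand top',px2w('t10',275.1,219.5,45))
chain([((517.5,-16.3,123),down(np.radians(40)))])
g=cv2.cvtColor(c['frame'],cv2.COLOR_RGB2GRAY)
# funnel spout vs stand in scene: saved
E
```

```text
45.2 [518.3 -15.2 240.4] [2.954 1.069 0.003] F [-0.8  0.3 -0.5] w 0.123 97.4 q [ 0.41  0.23 -0.58  1.94  0.14  1.02 -1.11]
stand top [455.74711364 -64.67406541  45.        ]
[-0.0024, 0.0005, 0.1565] [0.0013, -0.0033, -0.0062] mm 117 deg 0
```

>>> arm_command([
  [[-0.001,0.0003,0.03],[0,0,0]],
  [[-0.001,0.0003,0.065],[0,0,0]],
  [[-0.001,0.0003,0.1],[0,0,0]],
  [[-0.001,0.0003,0.125],[0,0,0]],
  [[-0.001,0.0003,0.14],[0,0,0]],
  [[-0.001,0.0003,0.15],[0,0,0]],
  [[-0.001,0.0003,0.155],[0,0,0]],
  [[-0.001,0.0003,0.1575],[0,0,0]],
  [[-0.001,0.0003,0.1585],[0,0,0]],
  [[-0.001,0.0003,0.1585],[0,0,0]],
])

```text
clock: 46.25
tool_pos: [517.8, -16.3, 122.1]
tcp_rot: [2.954, 1.068, 0.004]
ft_force: [-0.3, -0.4, 2.3]
gripper_width: 0.122
gripper_force: 98.0
```

Seated depth reached. Release, rise, and head for the lid.

>>> arm_command([
  [[0,0,0],[0,0,0]],
  [[0,0,0],[0,0,0]],
  [[0,0,0],[0,0,0]],
  [[0,0,0],[0,0,0]],
], jaw=0.5)

```text
clock: 46.65
tool_pos: [517.3, -16.6, 121.5]
tcp_rot: [2.954, 1.068, 0.002]
ft_force: [-0.2, 0.1, -0.4]
gripper_width: 0.502
gripper_force: 0.0
```

>>> arm_command([
  [[0,0,-0.04],[0,0,0]],
  [[0,0,-0.09],[0,0,0]],
  [[0,0,-0.14],[0,0,0]],
  [[0,0,-0.19],[0,0,0]],
  [[0,0,-0.2],[0,0,0]],
])

```text
clock: 47.15
tool_pos: [518.6, -16.2, 275.5]
tcp_rot: [2.952, 1.067, 0.01]
ft_force: [-0.0, 0.6, -1.6]
gripper_width: 0.499
gripper_force: 0.0
```

```bash
python3 - <<'E'
from plan import *
st();c=shot('scene','s14');t=shot('top','t14');w=shot('wrist','w14')
# funnel rim check: top-camera bright rim fit; lid: bright blob in tray
g=cv2.cvtColor(t['frame'],cv2.COLOR_RGB2GRAY)
m=(g>150).astype(np.uint8);m[:150]=0;m[250:]=0;m[:,:320]=0
n,l,s,cc=cv2.connectedComponentsWithStats(m)
for i in range(1,n):
    if s[i,4]>60:print(s[i],np.round(cc[i],1),np.round(px2w('t14',*cc[i],22),1))
chain([((453,-258,200),down(np.radians(60)))])
E
```

```text
47.15 [518.6 -16.2 275.5] [2.952 1.067 0.01 ] F [-0.   0.6 -1.6] w 0.499 0.0 q [ 0.43  0.19 -0.59  1.9   0.12  1.08 -1.08]
[378 167  22  22 350] [388.6 177.3] [ 565.9 -370.6   22. ]
[359 189  15  15 151] [365.9 196.3] [ 515.8 -307.6   22. ]
[337 208  23  24 394] [347.9 219.3] [ 455.3 -257.5   22. ]
[-0.2714, 0.1928, 0.0948] [0.0027, -0.0014, -0.6753] mm 260 deg 20
```

>>> arm_command([
  [[-0.06,0.04,0],[0,0,-0.15]],
  [[-0.11,0.08,0],[0,0,-0.3]],
  [[-0.16,0.115,0.03],[0,0,-0.45]],
  [[-0.21,0.15,0.06],[0,0,-0.6]],
  [[-0.26,0.185,0.09],[0,0,-0.675]],
  [[-0.2714,0.1928,0.0948],[0,0,-0.675]],
  [[-0.2714,0.1928,0.0948],[0,0,-0.675]],
  [[-0.2714,0.1928,0.0948],[0,0,-0.675]],
])

```text
clock: 48.1
tool_pos: [453.2, -256.8, 199.4]
tcp_rot: [-2.72, -1.57, -0.001]
ft_force: [-0.1, 0.3, 0.6]
gripper_width: 0.499
gripper_force: 0.0
```

```bash
python3 - <<'E'
from plan import *
st();w=shot('wrist','w15')
g=cv2.cvtColor(w['frame'],cv2.COLOR_RGB2GRAY)
print('plate pred',w2px('w15',(454.5,-258,22)),'knobtop',w2px('w15',(454.5,-258,54)))
n,l,s,cc=cv2.connectedComponentsWithStats((g>150).astype(np.uint8))
for i in range(1,n):
    if s[i,4]>300:print(s[i],np.round(cc[i],1))
x,y=w2px('w15',(454.5,-258,40)).astype(int)
sub=g[y-50:y+50,x-60:x+60]
print(cv2.resize(sub,(30,25),interpolation=cv2.INTER_AREA)//10)
cv2.imwrite('pics/l.png',cv2.resize(np.hstack([w['frame'][y-100:y+100,x-100:x+100,::-1],cv2.imread('pics/s14.png')[120:320,200:400]]),(800,400),interpolation=cv2.INTER_CUBIC))
print(x,y)
E
```

```text
48.1 [ 453.2 -256.8  199.4] [-2.72e+00 -1.57e+00 -1.00e-03] F [-0.1  0.3  0.6] w 0.499 0.0 q [ 0.79  0.27 -0.46  1.98  0.14  0.93 -0.27]
plate pred [260.67389306 178.71901254] knobtop [260.92372249 186.30610866]
[ 37   0 164  57 688] [120.1  34.3]
[ 280    0   85   28 1687] [321.   10.9]
[ 233  151   57   54 2308] [260.7 177.8]
[311 172  36  35 911] [328.7 189.1]
[ 358  183   62   58 1742] [388.8 211.4]
[[13 13 13 12 11  8  7  9 12 13 13 13 13 13 13 13 13 13 13 13 12 12 12 12
  12 12 12 12 12 12]
 [13 13 12 10  7  8 11 13 13 13 13 13 13 13 13 13 13 13 13 12 12 12 12 12
  12 12 12 12 12 12]
 [13 12  9  7  8 11 13 13 13 13 13 13 13 13 13 13 12 13 12 12 12 12 12 12
  12 12 12 12 12 12]
 [11  8  7  9 12 13 13 13 13 13 13 13 13 13 13 12 12 12 12 12 12 12 12 12
  12 12 12 12 12 12]
 [ 7  7 11 13 13 13 13 13 13 12 13 13 12 12 13 13 12 12 12 12 12 12 12 12
  12 12 12 12 12 12]
 [ 8 11 13 13 13 13 13 13 12 13 12 13 18 21 23 23 23 20 16 12 12 12 12 12
  12 12 12 12 12 12]
 [12 13 13 13 13 13 13 12 12 12 15 22 23 23 23 23 23 23 23 20 13 12 12 12
  12 12 12 12 12 12]
 [13 12 12 13 12 12 12 12 12
[... 990 characters left out ...]
11 11
  11 11 11 11 13 21]
 [13 13 11  5  3  5 11 10  6  6  8  7  6  9  9 10  9  7  9  6  6  8 11 10
   9 11 11 11 11 11]
 [13 13 12  9  3  3  6  8  6  6  6  6  6  6  6  6  6  6  6  6  6  7  9  6
   6  7  9 11 11 11]
 [13 12  8  7  6  3  3  5  6  6  6  6  6  6  6  6  6  6  6  6  6  6  6  6
   6  6  6  8 11 11]
 [13 11  7  7  6  5  3  3  6  6  6  6  6  6  6  6  6  6  6  6  6  6  6  6
   6  6  6  6 10 11]
 [13 11  7  7  7  6  4  3  3  6  6  6  6  6  6  6  6  6  6  6  6  6  6  6
   6  6  6  6 10 11]
 [13 12  7  7  7  7  6  4  3  4  6  6  6  6  6  6  6  6  6  6  6  6  6  6
   6  6  6  6 10 11]
 [13 11  7  7  7  7  7  6  3  3  4  6  6  6  6  6  6  6  6  6  6  6  6  6
   7  6  6  6 11 11]]
260 182
```

>>> arm_command([
  [[0,0.0023,0.05],[0,0,0]],
  [[0,0.0023,0.1],[0,0,0]],
  [[0,0.0023,0.15],[0,0,0]],
  [[0,0.0023,0.185],[0,0,0]],
  [[0,0.0023,0.2],[0,0,0]],
  [[0,0.0023,0.2065],[0,0,0]],
  [[0,0.0023,0.2065],[0,0,0]],
  [[0,0.0023,0.2065],[0,0,0]],
])

```text
clock: 48.95
tool_pos: [455.8, -258.8, 46.6]
tcp_rot: [2.718, 1.57, 0.003]
ft_force: [0.5, -1.1, 0.4]
gripper_width: 0.501
gripper_force: 0.0
```

>>> arm_command([
  [[0,0,0],[0,0,0]],
  [[0,0,0],[0,0,0]],
  [[0,0,0],[0,0,0]],
  [[0,0,0],[0,0,0]],
  [[0,0,0],[0,0,0]],
  [[0,0,0],[0,0,0]],
  [[0,0,0],[0,0,0]],
], jaw=1, grip_force=60)

```text
clock: 49.65
tool_pos: [455.4, -259.0, 46.5]
tcp_rot: [2.719, 1.57, 0.003]
ft_force: [-3.1, 1.1, 12.8]
gripper_width: 0.214
gripper_force: 58.2
```

>>> arm_command([
  [[0,0,-0.02],[0,0,0]],
  [[0,0,-0.05],[0,0,0]],
  [[0,0,-0.09],[0,0,0]],
  [[0,0,-0.13],[0,0,0]],
  [[0,0,-0.17],[0,0,0]],
  [[0,0,-0.21],[0,0,0]],
  [[0,0,-0.25],[0,0,0]],
  [[0,0,-0.25],[0,0,0]],
])

```text
clock: 50.45
tool_pos: [456.3, -259.2, 237.8]
tcp_rot: [2.715, 1.568, 0.007]
ft_force: [0.8, -0.0, -0.9]
gripper_width: 0.217
gripper_force: 58.6
```

```bash
python3 - <<'E'
from plan import *
st();chain([((600.8,57.5,200),down(np.radians(85)))])
# jar rim refined: from wrist pic w10/w11? fit bright ring in w14 top
E
```

```text
50.45 [ 456.3 -259.2  237.8] [2.715 1.568 0.007] F [ 0.8 -0.  -0.9] w 0.217 58.6 q [ 0.81  0.22 -0.47  1.94  0.12  1.   -0.24]
[0.4621, -0.0446, 0.0503] [0.0148, 0.0024, -0.8331] mm 350 deg 25
```

>>> arm_command([
  [[0.05,-0.005,0],[0.015,0,-0.1]],
  [[0.11,-0.011,0],[0.015,0,-0.2]],
  [[0.17,-0.017,0],[0.015,0,-0.3]],
  [[0.23,-0.023,0],[0.015,0,-0.42]],
  [[0.29,-0.028,0],[0.015,0,-0.54]],
  [[0.35,-0.034,0],[0.015,0,-0.66]],
  [[0.41,-0.04,0.02],[0.015,0,-0.78]],
  [[0.445,-0.043,0.04],[0.015,0,-0.833]],
  [[0.4621,-0.0446,0.0503],[0.015,0,-0.833]],
  [[0.4621,-0.0446,0.0503],[0.015,0,-0.833]],
  [[0.4621,-0.0446,0.0503],[0.015,0,-0.833]],
  [[0.4621,-0.0446,0.0503],[0.015,0,-0.833]],
])

```text
clock: 51.65
tool_pos: [599.0, 56.5, 196.0]
tcp_rot: [-2.315, -2.117, 0.005]
ft_force: [0.0, -0.2, -0.0]
gripper_width: 0.211
gripper_force: 58.6
```

```bash
python3 - <<'E'
from plan import *
st();c=shot('scene','s16')['frame'][:,:,::-1];w=shot('wrist','w16')['frame'][:,:,::-1];t=shot('top','t16')['frame'][:,:,::-1]
chain([((601.5,56.7,148),down(np.radians(85)))])
r=lambda a,w,h:cv2.resize(a,(w,h),interpolation=cv2.INTER_CUBIC)
x,y=w2px('s16',(600.8,57.5,130)).astype(int)
cv2.imwrite('pics/m2.png',np.vstack([np.hstack([r(c[y-35:y+40,x-50:x+50],400,300),r(w[100:340,100:420],400,300)]),np.hstack([r(c[y-60:y+90,x-60:x+140],400,300),r(cv2.imread('pics/s14.png')[y-60:y+90,x-120:x+80],400,300)])]))
f=lambda p:print(p,np.round((w2px('s16',p)-[x-50,y-35])*4))
f((600.8,57.5,115));f((600.8,57.5,157));f((600.8,57.5,167))
E
```

```text
51.65 [599.   56.5 196. ] [-2.315 -2.117  0.005] F [ 0.  -0.2 -0. ] w 0.211 58.6 q [ 0.31  0.44 -0.65  1.79  0.3   1.02 -0.55]
[-0.0003, 0.0037, 0.0639] [-0.0106, -0.0026, -0.0033] mm 48 deg 0
(600.8, 57.5, 115) [201. 157.]
(600.8, 57.5, 157) [205. 110.]
(600.8, 57.5, 167) [206.  99.]
```

View pics/m2.png

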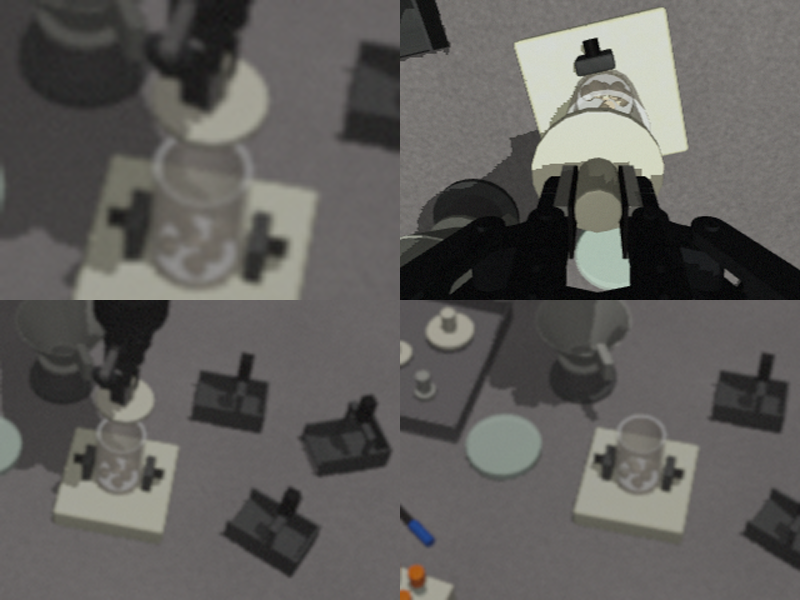

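```bash
python3 - <<'E'
from plan import *
s=ctrl.read_state();d=np.load('pics/w16.npz')
w=cv2.imread('pics/w16.png');g=cv2.cvtColor(w,cv2.COLOR_BGR2GRAY)
for y in range(182,236,6):
    r=np.where(g[y,180:340]>190)[0];print(y,(r.min()+180,r.max()+180) if len(r) else None,end=' ')
print('col258',[int(v) for v in g[180:200,258]],'col225',[int(v) for v in g[190:225:2,225]])
T=np.eye(4);T[:3,:3]=R.from_rotvec(s['tcp_rot']).as_matrix();T[:3,3]=s['tool_pos']
a=np.linspace(0,2*np.pi,400)
for x0 in(0,-5,-10):
  for zt in(24.5,15):
    P=np.c_[x0+32*np.cos(a),32*np.sin(a),np.full(400,zt)]
    q=np.array([w2px('w16',(T@np.r_[p,1])[:3]) for p in P]);print(x0,zt,'left',q[:,0].min(),'right',q[:,0].max(),'top',q[:,1].min(),'row at left',q[q[:,0].argmin(),1])
# scene: lid bright mask
c=cv2.imread('pics/s16.png');x,y=w2px('s16',(600.8,57.5,130)).astype(int)
gg=cv2.cvtColor(c,cv2.COLOR_BGR2GRAY);print(x,y)
for yy in range(y-22,y+8):
    r=np.where(gg[yy,x-30:x+30]>125)[0]+x-30;print(yy,(r.min(),r.max()) if len(r) else None,end=' ')
print()
for z in(163.5,171.5,115):
    rr=28 if z==115 else 32
    q=np.array([w2px('s16',(600+rr*np.cos(t),57+rr*np.sin(t),z)) for t in a]);print(z,q.min(0),q.max(0))
E
```

```text
182 (np.int64(206), np.int64(323)) 188 (np.int64(207), np.int64(324)) 194 (np.int64(209), np.int64(325)) 200 (np.int64(211), np.int64(326)) 206 (np.int64(218), np.int64(327)) 212 (np.int64(214), np.int64(328)) 218 (np.int64(210), np.int64(328)) 224 (np.int64(208), np.int64(307)) 230 (np.int64(207), np.int64(309)) col258 [188, 192, 192, 190, 191, 165, 98, 89, 100, 155, 214, 211, 211, 210, 210, 211, 209, 210, 210, 211] col225 [138, 136, 136, 120, 89, 194, 211, 209, 211, 208, 210, 211, 210, 211, 211, 213, 210, 212]
0 24.5 left 206.8145251523732 right 314.4891047061845 top 188.41519303679988 row at left 237.25405231054455
0 15 left 203.78835188472286 right 317.81523398284634 top 193.38163279454093 row at left 244.8121623792959
-5 24.5 left 207.28634265967784 right 313.9883095199263 top 196.90568213829937 row at left 244.84070196823083
-5 15 left 204.3166639642129 right 317.25336987904046 top 202.34815606857669 row at left 252.7698050379756
-10 24.5 left 207.74971364640737 right 313.4964815251791 top 205.2354952515876 row at left 252.2915347233279
-10 15 left 204.83497081294553 right 316.
[... 505 characters left out ...]
4(289)) 197 (np.int64(277), np.int64(289)) 198 (np.int64(276), np.int64(288)) 199 (np.int64(273), np.int64(288)) 200 (np.int64(270), np.int64(287)) 201 (np.int64(270), np.int64(286)) 202 (np.int64(270), np.int64(285)) 203 (np.int64(270), np.int64(284)) 204 (np.int64(270), np.int64(282)) 205 (np.int64(273), np.int64(279)) 206 None 207 (np.int64(283), np.int64(283)) 208 (np.int64(284), np.int64(284)) 209 (np.int64(284), np.int64(284)) 210 None 211 (np.int64(262), np.int64(285)) 212 (np.int64(262), np.int64(285)) 
163.5 [259.73673235 184.2589811 ] [288.96387316 206.84245999]
171.5 [259.85769122 181.90568524] [289.24993693 204.5281651 ]
115 [260.79800813 199.33751229] [285.52886167 218.88033701]
```

```bash
python3 - <<'E'
from plan import *
a=np.linspace(0,2*np.pi,400)
def circ(f,c,r,z):
    q=np.array([w2px(f,(c[0]+r*np.cos(t),c[1]+r*np.sin(t),z)) for t in a]);return np.round(np.r_[q.min(0),q.max(0)],1)
print('s14 rim pred',circ('s14',(600.8,57.5),28,115),'w1 rim pred*1.56',circ('w1',(600.8,57.5),28,115)*1.5625)
g=cv2.cvtColor(cv2.imread('pics/s14.png'),cv2.COLOR_BGR2GRAY)
x=int(w2px('s14',(600.8,57.5,115))[0])
print('scene col',[(y,int(g[y,x])) for y in range(190,232)])
g=cv2.cvtColor(cv2.imread('pics/w1.png'),cv2.COLOR_BGR2GRAY)
print('w1 col258',[(y,int(g[y,258])) for y in list(range(8,22))+list(range(80,100))])
print('w1 row53',[(u,int(g[53,u])) for u in list(range(218,236))+list(range(280,300))])
E
```

```text
s14 rim pred [260.9 199.7 285.6 219.2] w1 rim pred*1.56 [347.03125  21.40625 454.375   140.3125 ]
scene col [(190, 98), (191, 98), (192, 99), (193, 101), (194, 98), (195, 98), (196, 99), (197, 100), (198, 100), (199, 98), (200, 99), (201, 106), (202, 121), (203, 127), (204, 109), (205, 100), (206, 102), (207, 99), (208, 102), (209, 101), (210, 101), (211, 99), (212, 108), (213, 116), (214, 121), (215, 120), (216, 121), (217, 121), (218, 121), (219, 122), (220, 122), (221, 119), (222, 106), (223, 110), (224, 127), (225, 137), (226, 135), (227, 130), (228, 127), (229, 125), (230, 115), (231, 108)]
w1 col258 [(8, 224), (9, 223), (10, 225), (11, 223), (12, 224), (13, 225), (14, 226), (15, 225), (16, 223), (17, 171), (18, 125), (19, 125), (20, 123), (21, 125), (80, 203), (81, 203), (82, 196), (83, 219), (84, 219), (85, 217), (86, 215), (87, 173), (88, 170), (89, 99), (90, 96), (91, 99), (92, 100), (93, 147), (94, 148), (95, 146), (96, 149), (97, 147), (98, 147), (99, 149)]
w1 row53 [(218, 40), (219, 51), (220, 62), (221, 69), (222, 73), (223, 105), (224, 153), (225, 168), (226, 164), (227, 145), (228, 98), (229, 53), (230, 52), (231, 54), (232, 75), (233, 93), (234, 95), (235, 96), (280, 127), (281, 127), (282, 133), (283, 131), (284, 130), (285, 132), (286, 180), (287, 222), (288, 226), (289, 226), (290, 214), (291, 211), (292, 224), (293, 224), (294, 223), (295, 224), (296, 224), (297, 224), (298, 224), (299, 224)]
```

>>> arm_command([
  [[0,0.005,0.005],[0,0,0]],
  [[0,0.0053,0.02],[0,0,0]],
  [[0,0.0053,0.035],[0,0,0]],
  [[0,0.0053,0.045],[-0.01,0,0]],
  [[0,0.0053,0.052],[-0.01,0,0]],
  [[0,0.0053,0.056],[-0.01,0,0]],
  [[0,0.0053,0.058],[-0.01,0,0]],
  [[0,0.0053,0.058],[-0.01,0,0]],
])

```text
clock: 52.6
tool_pos: [602.7, 58.0, 151.8]
tcp_rot: [-2.315, -2.121, -0.001]
ft_force: [-0.2, -0.2, 1.0]
gripper_width: 0.211
gripper_force: 58.6
```

>>> arm_command([
  [[0,0,0.002],[0,0,0]],
  [[0,0,0.004],[0,0,0]],
  [[0,0,0.0055],[0,0,0]],
  [[0,0,0.0065],[0,0,0]],
  [[0,0,0.0065],[0,0,0]],
])

```text
clock: 53.1
tool_pos: [602.7, 58.0, 147.5]
tcp_rot: [-2.315, -2.121, -0.001]
ft_force: [-5.0, -1.7, 9.8]
gripper_width: 0.215
gripper_force: 60.1
```

>>> arm_command([
  [[0,0,0],[0,0,0]],
  [[0,0,0],[0,0,0]],
  [[0,0,0],[0,0,0]],
  [[0,0,0],[0,0,0]],
  [[0,0,0],[0,0,0]],
], jaw=0.5)

```text
clock: 53.6
tool_pos: [602.7, 58.0, 146.8]
tcp_rot: [-2.315, -2.121, -0.001]
ft_force: [-0.8, 0.0, -0.4]
gripper_width: 0.5
gripper_force: 0.0
```

>>> arm_command([
  [[0,0,-0.03],[0,0,0]],
  [[0,0,-0.08],[0,0,0]],
  [[0,0,-0.13],[0,0,0]],
  [[0,0,-0.18],[0,0,0]],
  [[0,0,-0.2],[0,0,0]],
  [[0,0,-0.2],[0,0,0]],
])

```text
clock: 54.2
tool_pos: [603.7, 57.9, 299.2]
tcp_rot: [2.316, 2.122, 0.005]
ft_force: [0.5, 0.4, -0.2]
gripper_width: 0.499
gripper_force: 0.0
```

```bash
python3 - <<'E'
from plan import *
st();shot('wrist','w17');shot('scene','s17');shot('top','t17')
a=np.linspace(0,2*np.pi,400)
def circ(f,c,r,z):
    q=np.array([w2px(f,(c[0]+r*np.cos(t),c[1]+r*np.sin(t),z)) for t in a]);return np.round(np.r_[q.min(0),q.max(0)],1)
for f in('w17','s17','t17'):
    g=cv2.cvtColor(cv2.imread(f'pics/{f}.png'),cv2.COLOR_BGR2GRAY)
    for z in(123,130): print(f,z,'pred',circ(f,(602,57.5),32,z))
    u,v=w2px(f,(602,57.5,123)).astype(int)
    h=70 if f[0]=='w' else 24
    st_=4 if f[0]=='w' else 2
    print('\n'.join(''.join('%3d'%(k//10) for k in g[y,u-h:u+h:st_]) for y in range(v-h,min(v+h,383),st_)))
E
```

```text
54.2 [603.7  57.9 299.2] [2.316 2.122 0.005] F [ 0.5  0.4 -0.2] w 0.499 0.0 q [ 0.34  0.35 -0.69  1.68  0.23  1.2  -0.49]
w17 123 pred [229.2 151.3 286.1 206.6]
w17 130 pred [228.6 152.2 286.8 208.7]
 12 12 12 12 11 13 12 12 13 12 12 12 12 12 12 11 12 12 12 11 12 12 12 12 10 15 21 12 12 12 12 12 12 12 12
 12 12 11 12 12 12 12 12 12 12 12 12 11 12 12 12 12 12 12 12 11 18 21 22 22 22 22 10 11 12 13 12 13 12 12
 12 12 12 13 13 12 12 12 12 12 12 12 12 12 13 12 12 20 22 22 22 22 22 22 22 22 22 16 12 11 12 12 12 12 12
 11 12 12 12 12 12 12 13 12 12 12 12 13 21 22 22 22 22 22 22 22 22 22 22 22 22 22 19 12 12 12 12 11 13 13
 12 12 12 12 12 12 12 11 16 21 22 22 22 22 22 22 22 22 22 22 22 22 22 22 22 22 22 21 12 12 12 12 13 12 12
 12 12 12 12 11 22 22 22 22 22 22 22 22 22 22  1  2 22 22 22 22 22 22 22 22 22 22 22 13 12 12 12 12 12 13
 12 11 12 12 12 22 22 22 22 22 22 22 22 22 22  1  2 16 10 22 22 22 22 22 22 22 22 22 12 12 12 12 12 12 12
 12 12 12 12 12 22 22 22 22 22 22 22 22 22  2  2  4  6  8 18 22 22 22 22 22 22 22 22 12 12 13 12 12 13 12
 12 12 12 12 12 19 22 22 22 22 22 22 22 19  7  7  6 
[... 5769 characters left out ...]
1 11 11 11 11 11 11 11 11 11 11 11 11 11 11
  9  9 10 10 10 10 10 10 10 10 11 11 11 11 11 11 11 11 11 11 11 11 11 11
  9  9  9 10 10 10 10 10 10 10 11 11 11 11 11 11 11 11 11 11 11 11 11 11
  9  9  9 10 10 10 10 10 10 10 11 11 11 11 11 11 11 11 11 11 11 11 11 11
  9  9  9  9 10 10 10 10 10 10 10 11 11 11 11 11 11 11 11 11 11 11 11 11
  8  9  9  9 10 10 10 10 10 10 10 10 11 11 11 11 11 11 11 11 11 11 11 11
  8  9  9  9 10 10 10 10 10 10 10 10 11 11 11 11 11 11 11 11 11 11 11 11
  8  8  9  9  9 10 10 10 10 10 10 10 11 11 11 11 11 11 11 11 11 11 11 11
  8  8  9  9  9 10 10 10 10 10 10 10 10 11 11 11 11 11 11 11 11 11 11 11
  8  8  9  9  9  9 10 10 10 10 10 10 10 11 11 11 11 11 11 11 11 11 11 11
```

```bash
python3 -c "
from station import ctrl
print(ctrl.sign_off())"
```

```text
the job is handed in; nothing more can be done
None
```

The job is handed in at about 54 s of the 210 s. All eight pieces I could find went through the funnel into the jar, and the funnel is back in its stand. The jar's own lid is on, flat, and seated at its home height; the scoops stand upright and empty, and the other parts are still in the tray.

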